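# Sort full and empty caddies by heft, and shut the stock chest

### The arm

A 6-joint arm with a two-finger parallel gripper is mounted at the origin on the work surface. World frame = base frame: x ahead of the robot, y to its left, z up, the work surface at z = 0. Lengths are in m, angles in rad, forces in N, time in s.
With the tool pointing down it reaches from about 0.3 to 0.75 m from the base axis. Payload 8.5 kg.
Tool frame: the origin (TCP) lies on the centre line of the jaws, within the pads' length; the fingertips stand 25 mm ahead of it and the grasp point (between the pads) lies 6 mm ahead of it; z points along the fingers, y is the direction in which the jaws open and shut (so a half turn about z gives the same grasp; the last joint's range is limited). The gripper opens to 85 mm and grips with 20 to 120 N. Pads are 22 mm wide; open, the fingers measure 114 mm over their backs; the gripper's body (76 mm by 85 mm) begins 54 mm behind the grasp point. The pads swing forward as they close: fully open they stand 13 mm farther back than shut.
Start: joints at [-1.372, 0.381, 1.297, -0, 1.464, -0.215], TCP at [0.221, -0.504, 0.256] pointing down, gripper open.
Joint ranges: [-3.11, 3.11], [-0.89, 2.33], [0.22, 2.48], [-1.42, 4.56], [0.17, 2.85], [-2.88, 2.88]. Speed limits (rad/s): [2.39, 2.39, 3.14, 3.14, 3.14, 3.14].

### API

Orientations are given as a unit quaternion [w, x, y, z].
In Python, from station import bot gives the robot as it stands. The module is installed in compiled form; this text tells all that it offers.
- The arm moves only by the tool drive_tool, never from a script. Its argument "commands" is a list of rows, each a list of 3 entries, a list of its own where there are three numbers: the turn, a rotation vector about the world's x, y, z in rad, then the shift along the world's x, y, z in m, then the finger opening in m, from 0 to 0.0854. In form: [[[wx, wy, wz], [x, y, z], gripper], ...]. A call has 1 to 8 rows; each row is the pose to reach, as a shift and turn from the pose commanded when the call began; what a row does not reach only later rows make up. A row lasts 1/8 s, in which the tool goes at most 62.5 mm and 10.7 degrees, less where a joint would pass 70% of its speed; a pose out of reach is approached as far as the arm can. A call with a gripper value outside its range is refused whole. The fingers move at their own pace and stop on an object; "newtons" is the grip in N (left out, the last holds). Time passes only in rows, so rows that repeat a pose let the fingers close. It gives the time, the measured TCP pose, the force and the opening at its end, in the units of the state.
- bot.get_obs(): the state, without advancing time (a new reading comes with each control period).
- bot.snapshot(name): name is "scene" or "top"; returns (picture, depth): 384x512x3 uint8, blue, green, red; 384x512 float32, m along the optical axis (not along the pixel's ray), 0 where there is no reading.
- bot.calibration(name): a dict with "vfov" (degrees; the focal length in pixels is half the picture's height over the tangent of half this angle, whatever the lens; pixels are square), "cx", "cy" (the principal point, pixels), "eye" and "rotation" of the camera in the world. Camera axes: x right, y down, z forward; pixel columns grow to the right and rows downward; lengths in m; the calibration is good to about 2 mm. A picture is of the moment at which its call begins. calibration takes no time and is no camera call.
- bot.finish_job(): hands the job in, once; it reports no verdict.
The state is a dict: "time_s": time; "joint_pos": joint angles; "dq": joint speeds; "joint_torque": joint torques, N m; "position": TCP position; "ee_rot": TCP orientation; "ft_force": force on the tool from outside, world axes, zero at the start; "moment": the same for the moment, N m; "gripper_width": finger opening in m.
Only numpy, scipy, OpenCV 4.12 (cv2) and the standard library are available. Lean on these libraries where they do the work, as an engineer would, in place of code of your own. Each camera call takes 0.05 s, during which the arm holds its last target.

### The job

Sort the pewter caddies by the feel of their weight, standing up those that have toppled: every full (heavy) one goes upright into the well of the stock chest, whose slatted door must first be slid back, and every empty (light) one upright into the refill tray, each set down and not dropped. Then slide the chest's door fully shut, up against its stop, and leave the other things on the counter where they are.

Things in the scene. Friction and masses are not known exactly. Their poses are not given: they have to be found in the camera images.
- caddy_1: Square pewter caddy, 62 x 62 mm, 75 mm tall to the shoulder, 111 mm to the top of its round domed cap (shut tight, 44 mm across, side 28 mm tall from the shoulder). Origin in the middle of the square body, 37.5 mm above its foot; z runs from foot to cap; mid-cap is 59 mm along z. Stands or lies on a side. Weighs about 0.2 kg empty, about 0.45 kg with a block of gypsum shut inside; looks the same.
- caddy_2: Square pewter caddy, 62 x 62 mm, 75 mm tall to the shoulder, 111 mm to the top of its round domed cap (shut tight, 44 mm across, side 28 mm tall from the shoulder). Origin in the middle of the square body, 37.5 mm above its foot; z runs from foot to cap; mid-cap is 59 mm along z. Stands or lies on a side. Weighs about 0.2 kg empty, about 0.45 kg with a block of gypsum shut inside; looks the same.
- caddy_3: Square pewter caddy, 62 x 62 mm, 75 mm tall to the shoulder, 111 mm to the top of its round domed cap (shut tight, 44 mm across, side 28 mm tall from the shoulder). Origin in the middle of the square body, 37.5 mm above its foot; z runs from foot to cap; mid-cap is 59 mm along z. Stands or lies on a side. Weighs about 0.2 kg empty, about 0.45 kg with a block of gypsum shut inside; looks the same.
- caddy_4: Square pewter caddy, 62 x 62 mm, 75 mm tall to the shoulder, 111 mm to the top of its round domed cap (shut tight, 44 mm across, side 28 mm tall from the shoulder). Origin in the middle of the square body, 37.5 mm above its foot; z runs from foot to cap; mid-cap is 59 mm along z. Stands or lies on a side. Weighs about 0.2 kg empty, about 0.45 kg with a block of gypsum shut inside; looks the same.
- caddy_5: Square pewter caddy, 62 x 62 mm, 75 mm tall to the shoulder, 111 mm to the top of its round domed cap (shut tight, 44 mm across, side 28 mm tall from the shoulder). Origin in the middle of the square body, 37.5 mm above its foot; z runs from foot to cap; mid-cap is 59 mm along z. Stands or lies on a side. Weighs about 0.2 kg empty, about 0.45 kg with a block of gypsum shut inside; looks the same.
- chest: Fixed teak stock chest, 374 mm long (its y), 154 mm deep (its x), walls 124 mm tall, brass tracks up to 134 mm along the two long edges. Origin under its middle, z up. Its +y half is small drawers under a fixed top, its -y half an open-topped well under the slatted sliding door.
- well (a point): Middle of the well's floor, 8 mm above the counter; axes as the chest's. The well is 130 mm (x) by 169 mm (y) inside and 116 mm deep up to the door: two caddies stand in it side by side along y, 80 mm apart. No more than two caddies are ever full.
- door (a joint): How far the slatted rosewood door of the chest is slid back, m: 0 shut over the well against its stop, 0.180 slid right back along the chest's +y against the other stop, clear of the well. It drags at about 2 N and stays where it is left.
- door_pull (a point): Middle of the brass bar by which the door is slid: a round bar 10 mm thick and 84 mm long, along the chest's x, on two posts 72 mm apart, 32 mm above the door's top (168 mm above the counter). It moves with the door.
- tray: Low wooden refill tray fixed to the counter, 276 mm (its y) by 116 mm (its x), rim 20 mm tall and 8 mm thick, floor 8 mm thick. Origin under its middle, z up. Three caddies stand in it in a row along y, 85 mm apart.
- pill_pot: Lidded celadon pill pot, 80 mm across, 90 mm tall. Bystander; origin under its middle.
- abacus: Small wooden abacus lying flat, 90 x 180 x 20 mm. Bystander; origin under its middle.
- spatula: Horn spatula lying flat, 175 mm long, 6 mm thick. Bystander; origin near its middle.
- mortar: Brass mortar with pestle, 98 mm across, 150 mm tall. Bystander; origin under its middle.
- brush_pot: Bamboo brush pot, 72 mm across, 110 mm tall, brushes up to 195 mm. Bystander; origin under its middle.
- paperweight: Stone paperweight bar, 150 x 24 x 14 mm. Bystander; origin under its middle.
Things that resemble listed ones, but are neither listed nor needed, are in the scene too. Leave any green, orange or turquoise look-alike of the caddy_3 alone.

How it is judged:
By the outcome, as a careful person would: the job done as asked, in the order asked, and still so for the second after the job is handed in, with the robot touching nothing.
Of caddy_4, caddy_5 only 1 to 2 are there at a start; the rules pass over those that are not, and their reading is None.
Of block_1, block_2, block_3 only 1 to 1 are there at a start; the rules pass over those that are not, and their reading is None.
At some moment in a run one of caddy_1, caddy_2, caddy_3, caddy_4, caddy_5 may be knocked a few centimetres aside while the robot is not near it.
It also fails if it takes over 210 s, if anything falls off the work surface, if the arm or the gripper's body presses on something with over 40 N, if the wrist force passes 120 N, or if a joint passes its speed limit or range.

## Working session

There is one attempt and no reset: what is moved stays moved. The work goes in short steps, Python scripts to look and compute and a tool call to move; the robot and the scene stay as the last step left them, time stands still between calls to the robot, and variables do not carry over. Pictures are saved under pics/ and viewed, and the job is handed in when it is done.

Besides the shell and the picture viewer there is one more tool, called in YAML: its name, and indented under it one key for each argument. drive_tool: Moves the arm, as the interface text tells. Its arguments: {"type":"object","properties":{"commands":{"type":"array","items":{"type":"array"}},"newtons":{"type":"number"}},"required":["commands"]}

```bash
mkdir -p pics; ls; python3 - <<'E'
from station import bot
import cv2,numpy as np
print(bot.get_obs())
for n in("scene","top"):
    p,d=bot.snapshot(n); print(bot.calibration(n))
    np.savez(f"pics/{n}0.npz",p=p,d=d); cv2.imwrite(f"pics/{n}0.png",cv2.resize(p,(768,576)))
E
```

```text
pics
{'time_s': 0.0, 'joint_pos': array([-1.37231574e+00,  3.81187957e-01,  1.29826641e+00,  8.91696297e-06,
        1.46359643e+00, -2.15309787e-01]), 'dq': array([ 5.02485922e-05,  1.08261249e-03, -1.16597066e-03,  1.22774330e-03,
        8.13463613e-04,  3.19827622e-04]), 'joint_torque': array([-6.55185636e-05, -4.48462272e+01, -2.31280196e+01, -2.26788025e-04,
        4.75622408e-03, -1.73720383e-05]), 'position': array([ 0.22108796, -0.50332364,  0.25571417]), 'ee_rot': array([-7.29007774e-04,  9.78673267e-01,  2.05421772e-01,  1.05671498e-05]), 'ft_force': array([-0.49325299,  1.22987595,  0.58359327]), 'moment': array([-0.04971237,  0.02592636, -0.0177229 ]), 'gripper_width': 0.08541599931318919}
{'vfov': 52.98840571687833, 'cx': 255.53841070773387, 'cy': 189.08664197779223, 'eye': array([1.20668463, 0.59139811, 0.77652525]), 'rotation': array([-0.19143161,  0.35317189,  0.81761132, -0.41247458])}
{'vfov': 57.83719946039534, 'cx': 251.7907064145764, 'cy': 194.63377224909965, 'eye': array([0.40556597, 0.00769738, 1.31765237]), 'rotation': array([ 0.02529092, -0.70023424,  0.71217389, -0.04290358])}
```

View pics/scene0.png

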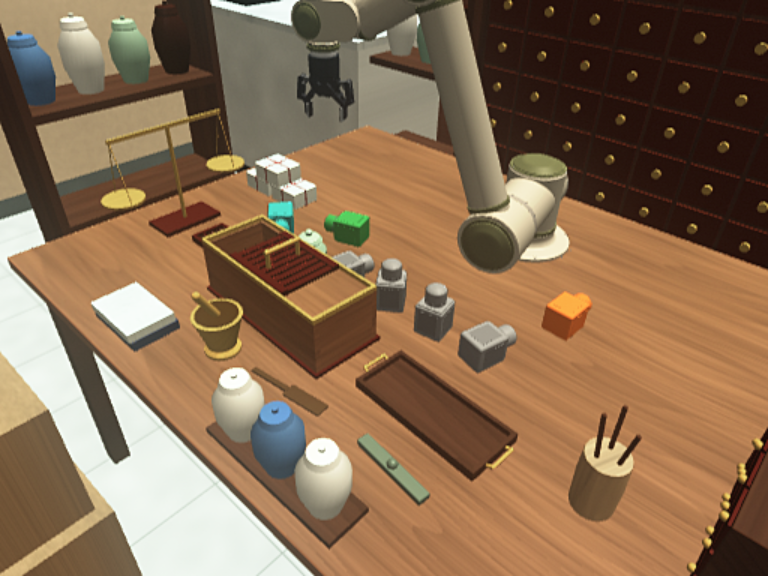

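View pics/top0.png

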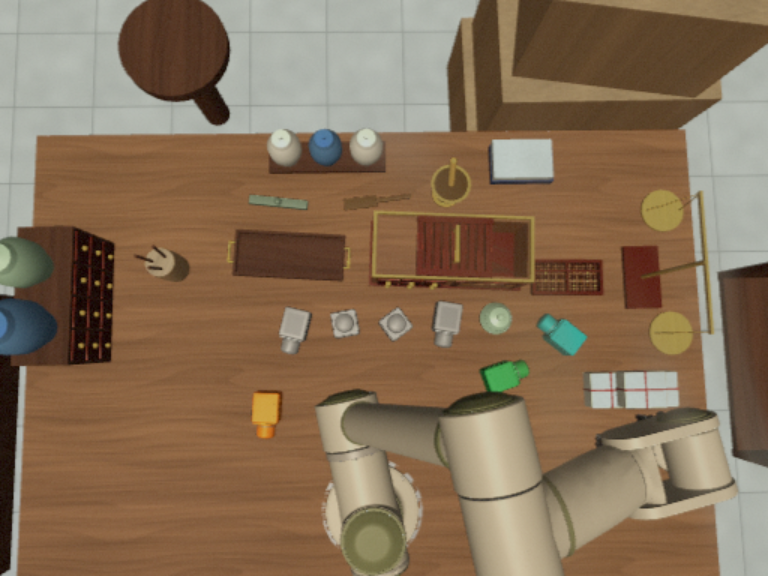

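```bash
cat > h.py <<'E'
from station import bot
import cv2,numpy as np
from scipy.spatial.transform import Rotation as R
def cam(n):
    c=bot.calibration(n); q=c['rotation']
    return c, R.from_quat([q[1],q[2],q[3],q[0]]).as_matrix(), 192/np.tan(np.radians(c['vfov'])/2)
def cloud(n,d):
    c,M,f=cam(n); v,u=np.mgrid[0:384,0:512]
    P=np.stack([(u-c['cx'])/f*d,(v-c['cy'])/f*d,d],-1)@M.T+c['eye']
    P[d<=0]=np.nan
    return P
def ray(n,u,v,z):
    c,M,f=cam(n); r=M@np.array([(u-c['cx'])/f,(v-c['cy'])/f,1]); return c['eye']+r*(z-c['eye'][2])/r[2]
def proj(n,p):
    c,M,f=cam(n); q=M.T@(np.array(p)-c['eye']); return q[0]/q[2]*f+c['cx'],q[1]/q[2]*f+c['cy']
def snap(n,tag):
    p,d=bot.snapshot(n); np.savez(f"pics/{n}{tag}.npz",p=p,d=d); return p,d
def st():
    o=bot.get_obs(); q=o['ee_rot']
    print('t',round(o['time_s'],2),'pos',o['position'].round(4),'q',q.round(3),'w',round(o['gripper_width'],4),'F',o['ft_force'].round(2),'M',o['moment'].round(2)); return o
def caddies(p,P):
    hsv=cv2.cvtColor(p,cv2.COLOR_BGR2HSV)
    m=((hsv[...,1]<45)&(hsv[...,2]>60)&(P[...,2]>0.02)&(P[...,2]<0.2)&(P[...,0]<0.75)&(P[...,0]>0.25)&(abs(P[...,1])<0.5)).astype(np.uint8)
    n,l,s,c=cv2.connectedComponentsWithStats(m)
    return [(i,l==i) for i in range(1,n) if s[i,4]>80]
E
python3 - <<'E'
from h import *
D=np.load('pics/top0.npz');p,d=D['p'],D['d'];P=cloud('top',d)
for i,m in caddies(p,P):
    Q=P[m]; v,u=np.nonzero(m); z=Q[:,2]
    print(m.sum(),'px',u.mean().round(),v.mean().round(),'xyz',np.nanmedian(Q,0).round(3),'z pct',np.percentile(z,[5,50,95]).round(3))
    for lo,hi in((.05,.068),(.068,.08),(.08,.12)):
        k=(z>lo)&(z<hi)
        if k.sum()>15:
            r=cv2.minAreaRect(Q[k][:,:2].astype(np.float32)); print('   ',lo,k.sum(),'c',np.round(r[0],3),'s',np.round(r[1],3),'a',round(r[2],1))
# table check, arm
for u,v in ((100,280),(250,300)): print(P[v,u])
hs=(P[...,2]-0)
im=np.clip(hs/0.2*255,0,255); im[np.isnan(im)]=0
cv2.imwrite('pics/h0.png',cv2.resize(im.astype(np.uint8)[80:260,130:450],None,fx=2.5,fy=2.5,interpolation=0))
cv2.imwrite('pics/c0.png',cv2.resize(p[80:300,140:420],None,fx=2.7,fy=2.7,interpolation=cv2.INTER_CUBIC))
E
```

```text
430 px 297.0 215.0 xyz [ 0.454 -0.187  0.062] z pct [0.047 0.062 0.066]
    0.05 385 c [ 0.447 -0.189] s [0.062 0.104] a 79.4
441 px 196.0 219.0 xyz [0.443 0.181 0.061] z pct [0.045 0.061 0.066]
    0.05 377 c [0.438 0.183] s [0.06  0.105] a 75.0
269 px 263.0 216.0 xyz [ 0.448 -0.063  0.079] z pct [0.071 0.079 0.112]
    0.068 133 c [ 0.449 -0.064] s [0.058 0.059] a 35.0
    0.08 132 c [ 0.45  -0.065] s [0.051 0.046] a 37.0
265 px 230.0 215.0 xyz [0.452 0.054 0.08 ] z pct [0.07  0.08  0.112]
    0.068 126 c [0.453 0.056] s [0.059 0.058] a 8.5
    0.08 135 c [0.455 0.057] s [0.053 0.042] a 0.8
[ 0.22556175  0.5391919  -0.0014334 ]
[ 0.17819022 -0.00977356  0.18429483]
```

View pics/c0.png

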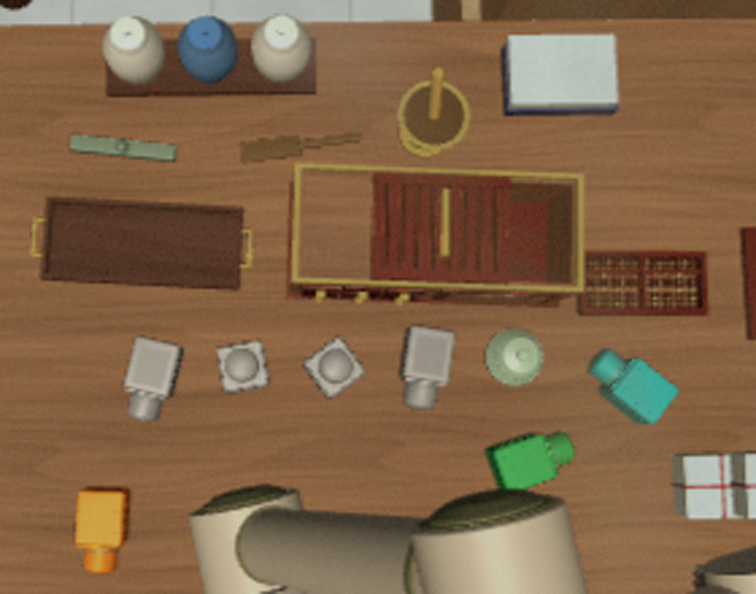

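View pics/h0.png

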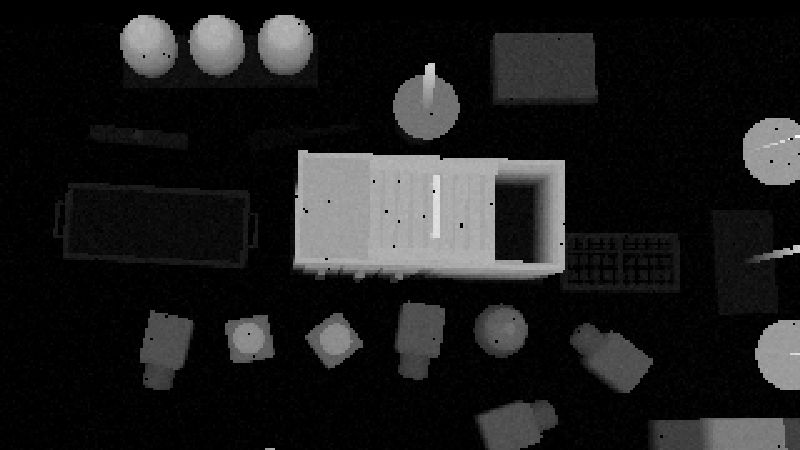

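```bash
python3 - <<'E'
from h import *
D=np.load('pics/top0.npz');p,d=D['p'],D['d'];P=cloud('top',d)
x,y,z=P[...,0],P[...,1],P[...,2]
def rect(k,name):
    n,l,s,c=cv2.connectedComponentsWithStats(k.astype(np.uint8)); i=1+s[1:,4].argmax(); Q=P[l==i]
    r=cv2.minAreaRect(Q[:,:2].astype(np.float32)); print(name,s[i],np.round(r[0],4),np.round(r[1],3),round(r[2],1), 'z',np.percentile(Q[:,2],[5,50,95]).round(3)); return Q
reg=(x>.5)&(x<.8)&(y<.2)&(y>-.4)
rect(reg&(z>.115)&(z<.145),'chest top')
rect(reg&(z>.127)&(z<.145),'tracks+')
Q=rect(reg&(z>.155)&(z<.19),'pull'); print(Q.mean(0), Q.max(0),Q.min(0))
rect((x>.5)&(x<.8)&(y>.1)&(y<.5)&(z>.012)&(z<.04),'tray')
rect((x>.5)&(x<.8)&(y>.1)&(y<.5)&(z>.005)&(z<.04),'tray')
hsv=cv2.cvtColor(p,cv2.COLOR_BGR2HSV)
rect(reg&(z>.115)&(z<.145)&(hsv[...,0]>20)&(hsv[...,0]<32)&(hsv[...,1]>120),'brass')
D=np.load('pics/scene0.npz');p2,d2=D['p'],D['d'];P=cloud('scene',d2)
x,y,z=P[...,0],P[...,1],P[...,2]
reg=(x>.5)&(x<.8)&(y<.2)&(y>-.4)
rect(reg&(z>.115)&(z<.145),'chest top scene')
Q=rect(reg&(z>.155)&(z<.19),'pull scene'); print(Q.mean(0), Q.max(0),Q.min(0))
rect((x>.45)&(x<.8)&(y>.13)&(y<.5)&(z>.012)&(z<.04),'tray')
for m in [1]:
  for i,m in caddies(p2,P):
    print(m.sum(),np.nanmedian(P[m],0).round(3),P[m].max(0).round(3))
E
```

```text
chest top [ 248  140  108   49 3894] [ 0.6235 -0.198 ] [0.374 0.159] 87.3 z [0.122 0.132 0.139]
tracks+ [ 248  140  108   49 2568] [ 0.6251 -0.1981] [0.374 0.156] 87.0 z [0.128 0.134 0.14 ]
pull [302 150   4  25  75] [ 0.6238 -0.1991] [0.008 0.082] 87.3 z [0.169 0.173 0.176]
[ 0.62264825 -0.19893236  0.17250521] [ 0.66503508 -0.19345783  0.17894021] [ 0.58258537 -0.20373236  0.15877561]
tray [151 153  68  34 408] [0.6319 0.2235] [0.255 0.117] 85.9 z [0.014 0.02  0.024]
tray [ 151  153   68   34 1845] [0.6336 0.2251] [0.256 0.123] 87.0 z [0.006 0.009 0.022]
brass [248 141 108  47 476] [ 0.6244 -0.1987] [0.373 0.154] 87.1 z [0.13  0.135 0.139]
chest top scene [ 134  143  117   76 3643] [ 0.6249 -0.1967] [0.38  0.158] 87.1 z [0.119 0.129 0.135]
pull scene [175 158  25  15 105] [ 0.6252 -0.1969] [0.012 0.085] 86.1 z [0.158 0.168 0.172]
[ 0.62783645 -0.19649332  0.16684991] [ 0.66703746 -0.19026505  0.17296634] [ 0.58284361 -0.20556798  0.15557822]
tray [255 245  90  73 831] [0.6338 0.2389] [0.226 0.12 ] 85.7 z [0.013 0.018 0.021]
200 [ 0.443 -0.175  0.058] [ 0.475 -0.154  0.064]
237 [ 0.459 -0.052  0.074] [ 0.49  -0.021  0.111]
284 [0.464 0.07  0.074] [0.49  0.094 0.111]
452 [0.452 0.19  0.06 ] [0.497 0.218 0.064]
```

drive_tool:
  commands:
    - [[0,0,-0.464],[0.403,0.305,0.01],0.07]
    - [[0,0,-0.464],[0.403,0.305,0.01],0.07]
    - [[0,0,-0.464],[0.403,0.305,0.01],0.07]
    - [[0,0,-0.464],[0.403,0.305,0.01],0.07]
    - [[0,0,-0.464],[0.403,0.305,0.01],0.07]
    - [[0,0,-0.464],[0.403,0.305,0.01],0.07]
    - [[0,0,-0.464],[0.403,0.305,0.01],0.07]
    - [[0,0,-0.464],[0.403,0.305,0.01],0.07]
  newtons: 40

```text
time_s: 1.1
position: [0.6132, -0.2064, 0.2657]
ee_rot: [-0.0, 1.0, -0.025, -0.0]
ft_force: [0.4, -0.3, 0.3]
gripper_width: 0.0703
```

```bash
python3 -c "
from h import *
o=st();print(o['joint_pos'])"
```

```text
t 1.1 pos [ 0.6132 -0.2064  0.2657] q [-0.     1.    -0.025 -0.   ] w 0.0703 F [ 0.43 -0.29  0.33] M [-0.04  0.02 -0.02]
[-5.07197804e-01  5.52344381e-01  9.79085298e-01 -1.41849360e-04
  1.61075614e+00  1.11381224e+00]
```

drive_tool:
  commands:
    - [[0,0,0],[0,0,0],0.06]
    - [[0,0,0],[0,0,0],0.06]

```text
time_s: 1.35
position: [0.6116, -0.208, 0.2654]
ee_rot: [-0.0, 1.0, -0.025, -0.001]
ft_force: [-0.1, 0.4, -0.2]
gripper_width: 0.06
```

drive_tool:
  commands:
    - [[0,0,0],[0.012,0.01,-0.02],0.06]
    - [[0,0,0],[0.012,0.01,-0.06],0.06]
    - [[0,0,0],[0.012,0.01,-0.09],0.06]
    - [[0,0,0],[0.012,0.01,-0.09],0.06]
    - [[0,0,0],[0.012,0.01,-0.09],0.0]
    - [[0,0,0],[0.012,0.01,-0.09],0.0]
    - [[0,0,0],[0.012,0.01,-0.09],0.0]
    - [[0,0,0],[0.012,0.01,-0.09],0.0]

```text
time_s: 2.35
position: [0.6241, -0.1982, 0.1772]
ee_rot: [0.001, 1.0, -0.025, 0.001]
ft_force: [-1.1, -0.9, 5.1]
gripper_width: 0.0083
```

drive_tool:
  commands:
    - [[0,0,0],[0.0,0.0,0.002],0.0]
    - [[0,0,0],[0.0008,0.015,0.002],0.0]
    - [[0,0,0],[0.0015,0.03,0.002],0.0]
    - [[0,0,0],[0.0023,0.045,0.002],0.0]
    - [[0,0,0],[0.003,0.06,0.002],0.0]
    - [[0,0,0],[0.0038,0.075,0.002],0.0]
    - [[0,0,0],[0.0042,0.083,0.002],0.0]
    - [[0,0,0],[0.0042,0.083,0.002],0.0]

```text
time_s: 3.35
position: [0.6284, -0.1133, 0.1773]
ee_rot: [-0.001, 1.0, -0.024, 0.0]
ft_force: [6.0, 1.7, -4.8]
gripper_width: 0.0082
```

drive_tool:
  commands:
    - [[0,0,0],[0.0002,0.003,0],0.0]
    - [[0,0,0],[0.0002,0.005,0],0.0]
    - [[0,0,0],[0.0002,0.005,0],0.0]

```text
time_s: 3.72
position: [0.6286, -0.1092, 0.1773]
ee_rot: [-0.0, 1.0, -0.025, 0.0]
ft_force: [5.5, -0.7, -5.2]
gripper_width: 0.0086
```

drive_tool:
  commands:
    - [[0,0,0],[0.0001,0.002,0],0.0]
    - [[0,0,0],[0.0002,0.004,0],0.0]
    - [[0,0,0],[0.0002,0.004,0],0.0]

```text
time_s: 4.1
position: [0.6287, -0.1086, 0.1773]
ee_rot: [0.003, 1.0, -0.026, 0.0]
ft_force: [3.3, -14.8, -8.6]
gripper_width: 0.0087
```

drive_tool:
  commands:
    - [[0,0,0],[0,-0.004,0],0.0]
    - [[0,0,0],[0,-0.004,0],0.03]
    - [[0,0,0],[0,-0.004,0],0.05]
    - [[0,0,0],[0,-0.004,0.0],0.06]
    - [[0,0,0],[0,-0.004,0.05],0.06]
    - [[0,0,0],[0,-0.004,0.1],0.07]
    - [[0,0,0],[-0.05,-0.05,0.12],0.07]
    - [[0,0,0],[-0.1,-0.1,0.12],0.07]

```text
time_s: 5.1
position: [0.5392, -0.1949, 0.2992]
ee_rot: [0.001, 1.0, -0.024, 0.001]
ft_force: [0.2, -0.9, -1.3]
gripper_width: 0.0702
```

```bash
python3 - <<'E'
from h import *
st()
for n in('top','scene'):
    p,d=snap(n,1);P=cloud(n,d); cv2.imwrite(f'pics/{n}1.png',cv2.resize(p,(768,576)))
    for i,m in caddies(p,P):
        Q=P[m];z=Q[:,2];print(n,m.sum(),np.median(Q,0).round(3),z.max().round(3))
        k=z>.1
        if k.sum()>10: r=cv2.minEnclosingCircle(Q[k][:,:2].astype(np.float32));print('  cap',np.round(r[0],3),round(r[1],3))
E
```

```text
t 5.1 pos [ 0.5392 -0.1949  0.2992] q [ 0.001  1.    -0.024  0.001] w 0.0702 F [ 0.24 -0.92 -1.32] M [0.   0.01 0.04]
top 434 [0.445 0.181 0.061] 0.07
top 266 [ 0.448 -0.063  0.079] 0.117
  cap [ 0.45  -0.064] 0.022
top 266 [0.451 0.054 0.079] 0.119
  cap [0.454 0.057] 0.021
scene 207 [ 0.444 -0.175  0.059] 0.064
scene 260 [ 0.46  -0.053  0.073] 0.113
  cap [ 0.452 -0.06 ] 0.021
scene 281 [0.465 0.07  0.074] 0.11
  cap [0.456 0.061] 0.021
scene 440 [0.45 0.19 0.06] 0.064
```

View pics/top1.png

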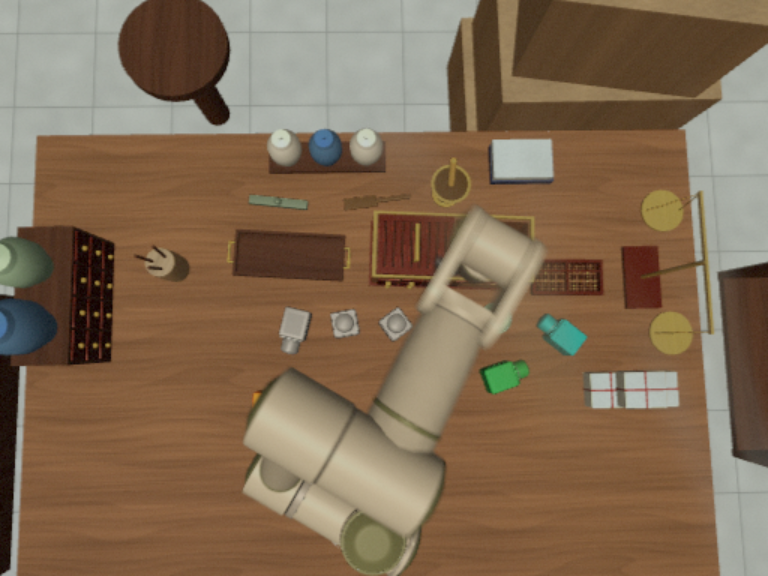

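View pics/scene1.png

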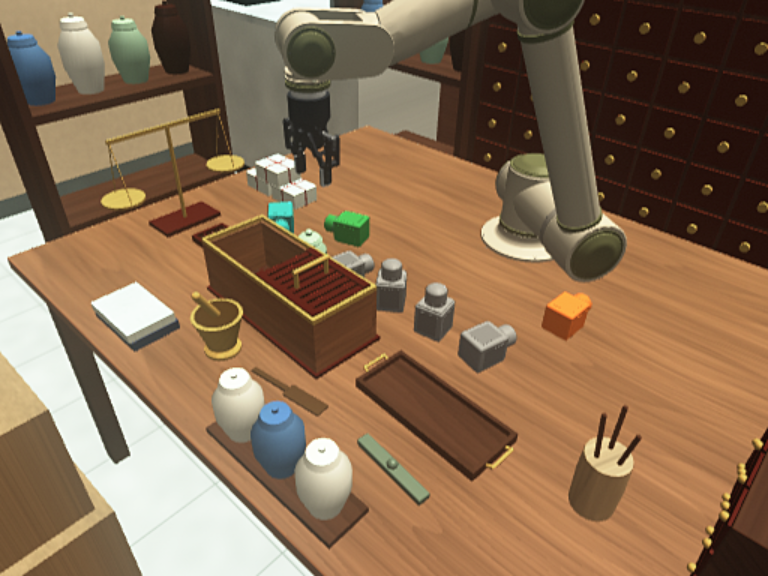

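drive_tool:
  commands:
    - [[0,0,0.17],[-0.022,0.033,-0.02],0.07]
    - [[0,0,0.34],[-0.045,0.066,-0.04],0.07]
    - [[0,0,0.5],[-0.067,0.1,-0.06],0.07]
    - [[0,0,0.67],[-0.089,0.1325,-0.08],0.07]
    - [[0,0,0.67],[-0.089,0.1325,-0.08],0.07]

```text
time_s: 5.82
position: [0.4494, -0.0597, 0.2168]
ee_rot: [-0.001, 0.952, 0.307, -0.001]
ft_force: [-0.7, -0.4, -0.6]
gripper_width: 0.0699
```

drive_tool:
  commands:
    - [[0,0,0],[0,0,-0.05],0.07]
    - [[0,0,0],[0,0,-0.09],0.07]
    - [[0,0,0],[0,0,-0.11],0.07]
    - [[0,0,0],[0,0,-0.112],0.07]

```text
time_s: 6.32
position: [0.4515, -0.0623, 0.1049]
ee_rot: [-0.0, 0.953, 0.304, -0.001]
ft_force: [1.0, 0.6, 0.3]
gripper_width: 0.0701
```

drive_tool:
  commands:
    - [[0,0,0],[0,0,0.002],0.02]
    - [[0,0,0],[0,0,0.002],0.02]
    - [[0,0,0],[0,0,0.002],0.02]
    - [[0,0,0],[0,0,0.002],0.02]
    - [[0,0,0],[0,0,0.002],0.02]
  newtons: 60

```text
time_s: 6.95
position: [0.4518, -0.0623, 0.1091]
ee_rot: [0.001, 0.952, 0.305, 0.001]
ft_force: [-1.1, 0.3, 5.4]
gripper_width: 0.0424
```

drive_tool:
  commands:
    - [[0,0,0],[0,0,0.02],0.02]
    - [[0,0,0],[0,0,0.05],0.02]
    - [[0,0,0],[0,0,0.08],0.02]
    - [[0,0,0],[0,0,0.1],0.02]
    - [[0,0,0],[0,0,0.1],0.02]
    - [[0,0,0],[0,0,0.1],0.02]
    - [[0,0,0],[0,0,0.1],0.02]

```text
time_s: 7.82
position: [0.4506, -0.0619, 0.2067]
ee_rot: [-0.001, 0.952, 0.305, -0.001]
ft_force: [-0.1, 0.0, -2.4]
gripper_width: 0.0422
```

drive_tool:
  commands:
    - [[0,0,0],[0,0,0],0.02]

```text
time_s: 7.95
position: [0.4508, -0.0619, 0.207]
ee_rot: [-0.0, 0.952, 0.305, -0.0]
ft_force: [0.8, -0.3, -2.5]
gripper_width: 0.0424
```

drive_tool:
  commands:
    - [[0,0,0],[0,0,0],0.02]

```text
time_s: 8.07
position: [0.4509, -0.062, 0.2073]
ee_rot: [-0.0, 0.952, 0.305, -0.0]
ft_force: [0.2, -1.2, -2.1]
gripper_width: 0.0423
```

drive_tool:
  commands:
    - [[0,0,0],[0,0,0],0.02]

```text
time_s: 8.2
position: [0.451, -0.062, 0.2074]
ee_rot: [-0.0, 0.952, 0.305, -0.0]
ft_force: [-0.1, 0.1, -1.7]
gripper_width: 0.0425
```

```bash
python3 - <<'E'
from h import *
c=[]
for u,v in((47,198),(243,207),(238,289),(41,280)):
    r=ray('top',(u+.5)/2.7-.5+140,(v+.5)/2.7-.5+80,.02); c.append(r); print(r.round(4))
c=np.array(c);print(c.mean(0), np.linalg.norm(c[0]-c[1]),np.linalg.norm(c[1]-c[2]),(c[0]-c[1])[:2],(c[3]-c[2])[:2])
cc=[]
for u,v in((400,352),(516,436),(473,476),(357,380)):
    r=ray('scene',(u+.5)/1.5-.5,(v+.5)/1.5-.5,.02);cc.append(r);print(r.round(4))
print(np.mean(cc,0))
E
```

```text
[0.6942 0.3285 0.02  ]
[0.6779 0.0553 0.02  ]
[0.5622 0.0636 0.02  ]
[0.5788 0.3359 0.02  ]
[0.62825861 0.19583197 0.02      ] 0.27374431278852795 0.11599607394794244 [0.01632906 0.27325686] [0.01668463 0.27225513]
[0.5691 0.0695 0.02  ]
[0.5887 0.3413 0.02  ]
[0.701  0.3349 0.02  ]
[0.6793 0.0625 0.02  ]
[0.63450751 0.20206346 0.02      ]
```

drive_tool:
  commands:
    - [[0,0,0],[0,0,0.05],0.02]
    - [[0,0,-0.1],[0.025,0.046,0.06],0.02]
    - [[0,0,-0.2],[0.05,0.092,0.06],0.02]
    - [[0,0,-0.3],[0.075,0.14,0.06],0.02]
    - [[0,0,-0.4],[0.1,0.19,0.06],0.02]
    - [[0,0,-0.5],[0.125,0.235,0.06],0.02]
    - [[0,0,-0.6],[0.155,0.29,0.06],0.02]
    - [[0,0,-0.68],[0.185,0.346,0.06],0.02]

```text
time_s: 9.2
position: [0.6361, 0.2847, 0.2673]
ee_rot: [0.0, 0.999, -0.032, -0.0]
ft_force: [0.6, -1.4, -2.4]
gripper_width: 0.042
```

drive_tool:
  commands:
    - [[0,0,0],[0,0,0],0.02]
    - [[0,0,0],[0,0,0],0.02]

```text
time_s: 9.45
position: [0.6353, 0.2828, 0.2669]
ee_rot: [0.0, 1.0, -0.03, -0.0]
ft_force: [-0.4, -0.4, -1.7]
gripper_width: 0.0422
```

drive_tool:
  commands:
    - [[0,0,0],[0,0,-0.04],0.02]
    - [[0,0,0],[0,0,-0.08],0.02]
    - [[0,0,0],[0,0,-0.12],0.02]
    - [[0,0,0],[0,0,-0.138],0.02]
    - [[0,0,0],[0,0,-0.144],0.02]
    - [[0,0,0],[0,0,-0.147],0.02]
    - [[0,0,0],[0,0,-0.149],0.02]
    - [[0,0,0],[0,0,-0.149],0.02]

```text
time_s: 10.45
position: [0.6355, 0.2829, 0.1191]
ee_rot: [-0.0, 1.0, -0.03, 0.0]
ft_force: [-0.1, -0.3, -1.6]
gripper_width: 0.0423
```

drive_tool:
  commands:
    - [[0,0,0],[0,0,-0.001],0.02]
    - [[0,0,0],[0,0,-0.001],0.02]

```text
time_s: 10.7
position: [0.6354, 0.283, 0.1176]
ee_rot: [-0.0, 1.0, -0.03, 0.0]
ft_force: [-0.8, -0.4, -2.1]
gripper_width: 0.0424
```

drive_tool:
  commands:
    - [[0,0,0],[0,0,-0.0015],0.02]
    - [[0,0,0],[0,0,-0.0025],0.02]
    - [[0,0,0],[0,0,-0.0025],0.02]

```text
time_s: 11.08
position: [0.6357, 0.2832, 0.1173]
ee_rot: [-0.0, 1.0, -0.03, 0.001]
ft_force: [-2.9, 0.3, 8.7]
gripper_width: 0.042
```

Touching down. Release and rise.

drive_tool:
  commands:
    - [[0,0,0],[0,0,0.001],0.045]
    - [[0,0,0],[0,0,0.001],0.06]
    - [[0,0,0],[0,0,0.001],0.065]
    - [[0,0,0],[0,0,0.03],0.065]
    - [[0,0,0],[0,0,0.08],0.065]
    - [[0,0,0],[0,0,0.13],0.07]
    - [[0,0,0],[-0.05,-0.05,0.14],0.07]
    - [[0,0,0],[-0.08,-0.1,0.14],0.07]

```text
time_s: 12.08
position: [0.5567, 0.1861, 0.2557]
ee_rot: [-0.0, 1.0, -0.029, 0.001]
ft_force: [1.4, -0.3, -0.7]
gripper_width: 0.07
```

```bash
cat > look.py <<'E'
from h import *
import sys
t=sys.argv[1]; st()
for n in('top','scene'):
    p,d=snap(n,t);P=cloud(n,d); cv2.imwrite(f'pics/{n}{t}.png',cv2.resize(p,(768,576)))
    for i,m in caddies(p,P):
        Q=P[m];z=Q[:,2];v,u=np.nonzero(m);print(n,m.sum(),'px',u.mean().round(),v.mean().round(),np.median(Q,0).round(3),z.max().round(3),end=' ')
        k=z>.1
        if k.sum()>10: r=cv2.minEnclosingCircle(Q[k][:,:2].astype(np.float32));print('  cap',np.round(r[0],3),round(r[1],3),end=' ')
        k=(z>.05)&(z<.09)
        if k.sum()>30: r=cv2.minAreaRect(Q[k][:,:2].astype(np.float32));print(' rect',np.round(r[0],3),np.round(r[1],3),round(r[2],1),end='')
        print()
E
python3 look.py 2
```

```text
t 12.07 pos [0.5567 0.1861 0.2557] q [-0.     1.    -0.029  0.001] w 0.07 F [ 1.36 -0.3  -0.68] M [-0.06  0.   -0.04]
top 429 px 297.0 215.0 [ 0.453 -0.187  0.062] 0.072  rect [ 0.447 -0.188] [0.061 0.105] 79.5
top 129 px 201.0 219.0 [0.438 0.159 0.061] 0.068  rect [0.444 0.162] [0.024 0.081] 72.7
top 269 px 230.0 215.0 [0.452 0.054 0.08 ] 0.116   cap [0.454 0.057] 0.022  rect [0.453 0.056] [0.06  0.058] 8.8
scene 195 px 237.0 173.0 [ 0.445 -0.176  0.058] 0.064  rect [ 0.439 -0.187] [0.072 0.062] 1.6
scene 282 px 291.0 201.0 [0.464 0.07  0.073] 0.111   cap [0.457 0.061] 0.021  rect [0.456 0.062] [0.06  0.058] 7.8
scene 450 px 326.0 224.0 [0.45 0.19 0.06] 0.065  rect [0.443 0.186] [0.061 0.101] 73.0
scene 578 px 318.0 273.0 [0.645 0.295 0.082] 0.12   cap [0.636 0.286] 0.022  rect [0.637 0.287] [0.059 0.062] 83.0
```

View pics/scene2.png

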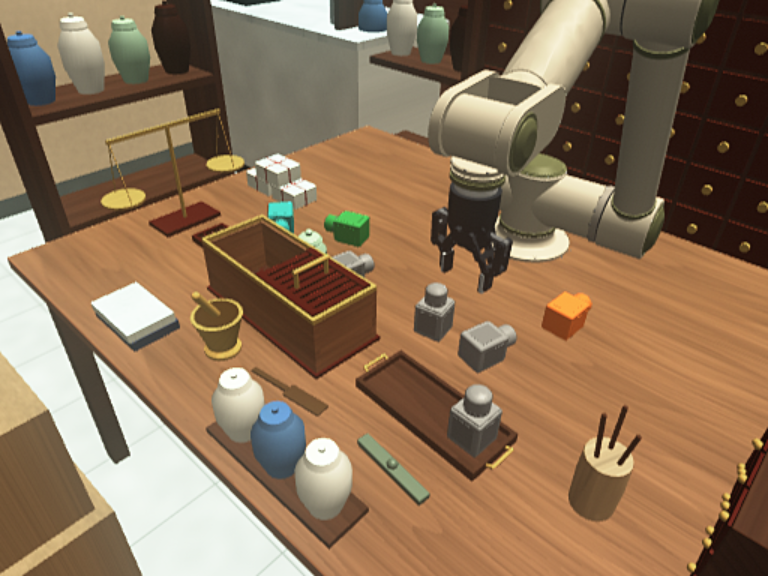

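drive_tool:
  commands:
    - [[0,0,0.07],[-0.034,-0.043,-0.01],0.07]
    - [[0,0,0.14],[-0.068,-0.086,-0.02],0.07]
    - [[0,0,0.206],[-0.102,-0.128,-0.04],0.07]
    - [[0,0,0.206],[-0.102,-0.128,-0.07],0.07]
    - [[0,0,0.206],[-0.102,-0.128,-0.12],0.07]
    - [[0,0,0.206],[-0.102,-0.128,-0.143],0.07]
    - [[0,0,0.206],[-0.102,-0.128,-0.146],0.07]
    - [[0,0,0.206],[-0.102,-0.128,-0.146],0.07]

```text
time_s: 13.18
position: [0.4565, 0.0588, 0.1096]
ee_rot: [0.0, 0.997, 0.073, 0.001]
ft_force: [-0.0, 1.8, 0.2]
gripper_width: 0.0699
```

drive_tool:
  commands:
    - [[0,0,0],[0,0,0],0.02]
    - [[0,0,0],[0,0,0],0.02]
    - [[0,0,0],[0,0,0],0.02]
    - [[0,0,0],[0,0,0],0.02]
    - [[0,0,0],[0,0,0],0.02]

```text
time_s: 13.8
position: [0.4563, 0.0587, 0.1102]
ee_rot: [0.0, 0.997, 0.073, 0.001]
ft_force: [-1.4, 1.1, 7.3]
gripper_width: 0.042
```

drive_tool:
  commands:
    - [[0,0,0],[0,0,0.02],0.02]
    - [[0,0,0],[0,0,0.05],0.02]
    - [[0,0,0],[0,0,0.08],0.02]
    - [[0,0,0],[0,0,0.1],0.02]
    - [[0,0,0],[0,0,0.1],0.02]
    - [[0,0,0],[0,0,0.1],0.02]
    - [[0,0,0],[0,0,0.1],0.02]

```text
time_s: 14.68
position: [0.4554, 0.0587, 0.2081]
ee_rot: [-0.0, 0.997, 0.073, -0.001]
ft_force: [-0.6, -0.5, -1.9]
gripper_width: 0.0423
```

drive_tool:
  commands:
    - [[0,0,0],[0,0,0],0.02]

```text
time_s: 14.8
position: [0.4556, 0.0587, 0.2084]
ee_rot: [-0.0, 0.997, 0.073, -0.001]
ft_force: [-0.1, -0.0, -3.0]
gripper_width: 0.0425
```

drive_tool:
  commands:
    - [[0,0,0],[0,0,0],0.02]

```text
time_s: 14.92
position: [0.4557, 0.0587, 0.2087]
ee_rot: [-0.0, 0.997, 0.073, -0.0]
ft_force: [0.4, -0.9, -2.8]
gripper_width: 0.0424
```

drive_tool:
  commands:
    - [[0,0,0],[0,0,0],0.02]

```text
time_s: 15.05
position: [0.4558, 0.0587, 0.2088]
ee_rot: [-0.0, 0.997, 0.073, -0.0]
ft_force: [0.1, 0.2, -2.8]
gripper_width: 0.042
```

drive_tool:
  commands:
    - [[0,0,0],[0,0,0.03],0.02]
    - [[0,0,0],[0,0,0.05],0.02]
    - [[0,0,0],[0,0,0.05],0.02]
    - [[0,0,0],[0,0,0.05],0.02]
    - [[0,0,0],[0,0,0.05],0.02]
    - [[0,0,0],[0,0,0.05],0.02]

```text
time_s: 15.8
position: [0.4557, 0.0587, 0.2584]
ee_rot: [-0.0, 0.997, 0.073, -0.001]
ft_force: [-0.1, 0.0, -2.5]
gripper_width: 0.0417
```

drive_tool:
  commands:
    - [[0,0,0],[0,0,0],0.02]

```text
time_s: 15.92
position: [0.4558, 0.0587, 0.2587]
ee_rot: [-0.0, 0.997, 0.073, -0.0]
ft_force: [0.2, -0.2, -2.2]
gripper_width: 0.042
```

drive_tool:
  commands:
    - [[0,0,0],[0,0,0],0.02]

```text
time_s: 16.05
position: [0.4558, 0.0587, 0.2589]
ee_rot: [0.0, 0.997, 0.073, -0.0]
ft_force: [-0.5, -0.5, -1.9]
gripper_width: 0.0421
```

drive_tool:
  commands:
    - [[0,0,0],[0,0,0],0.02]

```text
time_s: 16.18
position: [0.4558, 0.0587, 0.2589]
ee_rot: [0.0, 0.997, 0.073, 0.0]
ft_force: [-0.2, -0.3, -1.8]
gripper_width: 0.042
```

drive_tool:
  commands:
    - [[0,0,-0.05],[0.044,0.035,0],0.02]
    - [[0,0,-0.1],[0.088,0.07,0],0.02]
    - [[0,0,-0.15],[0.132,0.105,0],0.02]
    - [[0,0,-0.207],[0.175,0.14,0],0.02]
    - [[0,0,-0.207],[0.175,0.14,0],0.02]
    - [[0,0,-0.207],[0.175,0.14,-0.04],0.02]
    - [[0,0,-0.207],[0.175,0.14,-0.08],0.02]
    - [[0,0,-0.207],[0.175,0.14,-0.115],0.02]

```text
time_s: 17.18
position: [0.63, 0.1981, 0.1428]
ee_rot: [0.0, 1.0, -0.031, -0.0]
ft_force: [-0.1, -0.5, -2.0]
gripper_width: 0.0421
```

drive_tool:
  commands:
    - [[0,0,0],[0,0,-0.01],0.02]
    - [[0,0,0],[0,0,-0.018],0.02]
    - [[0,0,0],[0,0,-0.022],0.02]
    - [[0,0,0],[0,0,-0.024],0.02]
    - [[0,0,0],[0,0,-0.025],0.02]
    - [[0,0,0],[0,0,-0.025],0.02]

```text
time_s: 17.92
position: [0.6309, 0.1987, 0.1192]
ee_rot: [-0.0, 1.0, -0.031, 0.0]
ft_force: [-0.2, -0.0, -2.6]
gripper_width: 0.0422
```

drive_tool:
  commands:
    - [[0,0,0],[0,0,-0.001],0.02]
    - [[0,0,0],[0,0,-0.002],0.02]
    - [[0,0,0],[0,0,-0.003],0.02]
    - [[0,0,0],[0,0,-0.003],0.02]

```text
time_s: 18.42
position: [0.6311, 0.1988, 0.1183]
ee_rot: [-0.0, 1.0, -0.031, 0.001]
ft_force: [-5.6, 0.5, 12.3]
gripper_width: 0.0424
```

drive_tool:
  commands:
    - [[0,0,0],[0,0,0.002],0.045]
    - [[0,0,0],[0,0,0.002],0.06]
    - [[0,0,0],[0,0,0.002],0.065]
    - [[0,0,0],[0,0,0.03],0.065]
    - [[0,0,0],[0,0,0.08],0.065]
    - [[0,0,0],[0,0,0.13],0.07]
    - [[0,0,0],[-0.05,-0.05,0.14],0.07]
    - [[0,0,0],[-0.1,-0.1,0.14],0.07]

```text
time_s: 19.42
position: [0.542, 0.1099, 0.2563]
ee_rot: [0.0, 1.0, -0.03, 0.001]
ft_force: [0.7, -0.6, -0.3]
gripper_width: 0.0698
```

drive_tool:
  commands:
    - [[0,0,0],[-0.05,-0.05,0],0.07]
    - [[0,0,0],[-0.1,-0.1,0],0.07]
    - [[0,0,0],[-0.13,-0.13,0],0.07]
    - [[0,0,0],[-0.13,-0.13,0],0.07]

```text
time_s: 19.92
position: [0.411, -0.021, 0.256]
ee_rot: [0.0, 0.999, -0.033, 0.0]
ft_force: [1.2, 0.2, 0.4]
gripper_width: 0.0701
```

```bash
python3 look.py 3; python3 - <<'E'
from h import *
for n in('top','scene'):
    D=np.load(f'pics/{n}3.npz');p,d=D['p'],D['d'];P=cloud(n,d)
    for i,m in caddies(p,P):
        Q=P[m]
        if Q[:,2].max()>.08: continue
        k=(Q[:,2]>.055)&(Q[:,2]<.075)
        B=Q[k][:,:2]
        r=cv2.minAreaRect(B.astype(np.float32));print(n,k.sum(),'body',np.round(r[0],4),np.round(r[1],3),r[2])
        k=(Q[:,2]<.053); C=Q[k]; print('   rest',C.mean(0).round(3))
E
```

```text
t 19.93 pos [ 0.411 -0.021  0.256] q [ 0.     0.999 -0.033  0.   ] w 0.0701 F [1.17 0.19 0.39] M [-0.02 -0.02  0.03]
top 296 px 164.0 167.0 [0.623 0.284 0.086] 0.122   cap [0.632 0.292] 0.022  rect [0.631 0.291] [0.059 0.06 ] 86.6
top 301 px 190.0 168.0 [0.621 0.193 0.086] 0.123   cap [0.628 0.198] 0.022  rect [0.627 0.197] [0.06  0.061] 85.4
top 427 px 297.0 215.0 [ 0.453 -0.188  0.062] 0.069  rect [ 0.447 -0.189] [0.06  0.106] 79.8
top 439 px 196.0 219.0 [0.443 0.181 0.061] 0.071  rect [0.438 0.182] [0.059 0.103] 75.7
scene 200 px 237.0 174.0 [ 0.444 -0.175  0.058] 0.063  rect [ 0.44  -0.186] [0.061 0.074] 85.0
scene 434 px 326.0 224.0 [0.451 0.189 0.06 ] 0.065  rect [0.442 0.187] [0.063 0.103] 76.3
scene 621 px 292.0 258.0 [0.64  0.218 0.08 ] 0.119   cap [0.631 0.202] 0.02  rect [0.632 0.202] [0.062 0.059] 89.0
scene 658 px 322.0 277.0 [0.644 0.307 0.081] 0.12   cap [0.633 0.294] 0.022  rect [0.636 0.296] [0.063 0.06 ] 84.6
top 344 body [ 0.4497 -0.1892] [0.06 0.1 ] 79.75031280517578
   rest [ 0.413 -0.181  0.048]
top 333 body [0.4414 0.1812] [0.059 0.097] 76.06443786621094
   rest [0.407 0.185 0.047]
scene 125 body [ 0.4539 -0.1869] [0.059 0.049] 80.0390853881836
   rest [ 0.417 -0.168  0.042]
scene 347 body [0.4556 0.1819] [0.06  0.074] 76.2576675415039
   rest [0.406 0.204 0.046]
```

View pics/top3.png

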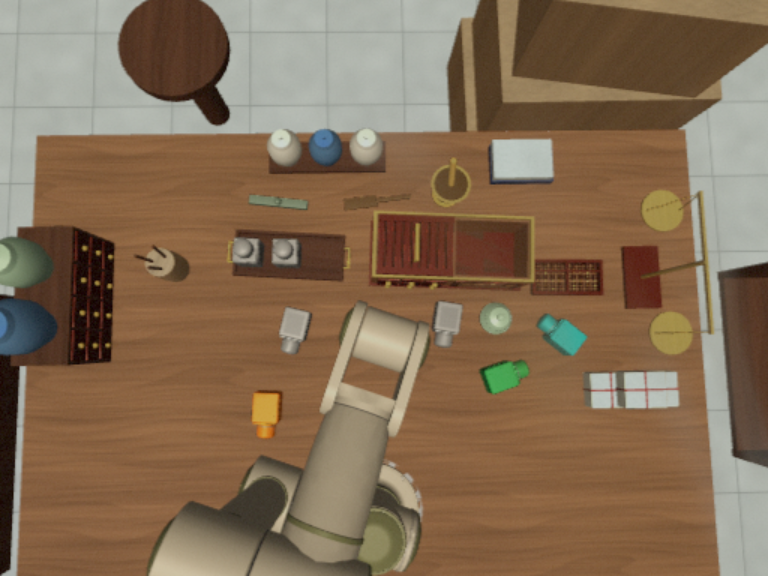

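drive_tool:
  commands:
    - [[0,0,-0.06],[-0.005,0.06,0],0.07]
    - [[0,0,-0.12],[-0.01,0.12,0],0.07]
    - [[0,0,-0.178],[-0.015,0.18,0],0.07]
    - [[0,0,-0.178],[-0.015,0.215,0],0.07]
    - [[0,0,-0.178],[-0.015,0.215,0],0.07]

```text
time_s: 20.65
position: [0.3977, 0.1986, 0.2553]
ee_rot: [-0.0, 0.993, -0.117, -0.0]
ft_force: [0.6, -0.1, -0.4]
gripper_width: 0.0697
```

drive_tool:
  commands:
    - [[-0.042,-0.17,0],[0,0,0],0.07]
    - [[-0.085,-0.34,0],[0,0,0],0.07]
    - [[-0.127,-0.51,0],[0,0,0],0.07]
    - [[-0.169,-0.679,0],[0,0,0],0.07]
    - [[-0.169,-0.679,0],[0,0,0],0.07]
    - [[-0.169,-0.679,0],[0,0,0],0.07]

```text
time_s: 21.4
position: [0.3986, 0.1959, 0.256]
ee_rot: [0.042, 0.933, -0.112, 0.339]
ft_force: [0.4, -0.3, -0.6]
gripper_width: 0.0702
```

```bash
python3 -c "
from h import *
o=st();print(o['joint_pos'].round(2)); q=o['ee_rot'];print(R.from_quat([q[1],q[2],q[3],q[0]]).as_matrix().round(3))"
```

```text
t 21.4 pos [0.3986 0.1959 0.256 ] q [ 0.042  0.933 -0.112  0.339] w 0.0702 F [ 0.39 -0.32 -0.64] M [ 0.06  0.27 -0.02]
[ 0.39  0.07  1.9  -0.65  0.68  2.61]
[[ 0.745 -0.238  0.623]
 [-0.181 -0.971 -0.155]
 [ 0.642  0.003 -0.767]]
```

drive_tool:
  commands:
    - [[0,0,0],[-0.007,-0.001,-0.05],0.07]
    - [[0,0,0],[-0.007,-0.001,-0.1],0.07]
    - [[0,0,0],[-0.007,-0.001,-0.15],0.07]
    - [[0,0,0],[-0.007,-0.001,-0.19],0.07]
    - [[0,0,0],[-0.007,-0.001,-0.21],0.07]
    - [[0,0,0],[-0.007,-0.001,-0.217],0.07]
    - [[0,0,0],[-0.007,-0.001,-0.217],0.07]

```text
time_s: 22.28
position: [0.4258, 0.1764, 0.1273]
ee_rot: [0.033, 0.947, -0.102, 0.302]
ft_force: [-0.9, -0.7, 0.5]
gripper_width: 0.07
```

```bash
python3 - <<'E'
from h import *
o=st();print(o['joint_pos'].round(2))
p,d=snap('scene','4'); cv2.imwrite('pics/scene4.png',cv2.resize(p[140:290,230:430],None,fx=4,fy=4,interpolation=cv2.INTER_CUBIC))
E
```

```text
t 22.27 pos [0.4258 0.1764 0.1273] q [ 0.033  0.947 -0.102  0.302] w 0.07 F [-0.93 -0.68  0.47] M [0.04 0.26 0.01]
[ 0.28  0.32  2.05 -0.93  0.35  2.88]
```

View pics/scene4.png

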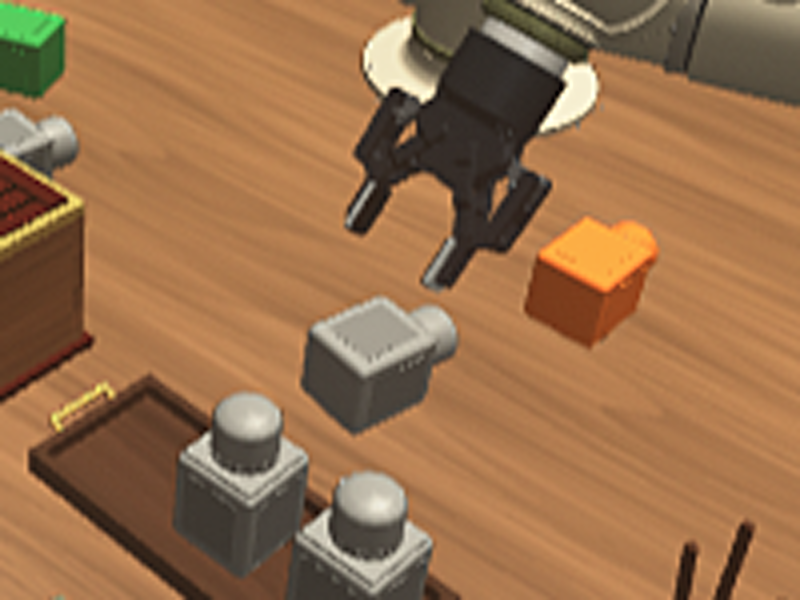

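```bash
cat > rot.py <<'E'
# usage: rot.py jawdeg tiltdeg tiltdirdeg [x y z of GRASP]  -> rotvec & shift from current pose
from h import *
import sys
a=[float(s) for s in sys.argv[1:]]
j,t,dd=np.radians(a[:3])
def des(j,t,dd):
    y0=np.array([np.cos(j),np.sin(j),0]); z0=np.array([0,0,-1.]); R0=np.column_stack([np.cross(y0,z0),y0,z0])
    w=np.cross([0,0,-1.],[np.cos(dd),np.sin(dd),0])*t   # tilt so tool z leans to dd
    return R.from_rotvec(w)*R.from_matrix(R0)
o=st(); q=o['ee_rot']; Rc=R.from_quat([q[1],q[2],q[3],q[0]]); print('j',o['joint_pos'].round(2))
D=des(j,t,dd); print('rotvec',(D*Rc.inv()).as_rotvec().round(3),'z',D.as_matrix()[:,2].round(3))
if len(a)>3:
    tcp=np.array(a[3:6])-.006*D.as_matrix()[:,2]; print('tcp',tcp.round(4),'shift',(tcp-o['position']).round(4))
E
python3 rot.py -14 0 0 .3955 .194 .25
```

```text
t 22.32 pos [0.4258 0.1765 0.1272] q [ 0.033  0.947 -0.102  0.302] w 0.07 F [ 0.41  0.35 -0.19] M [0.04 0.28 0.08]
j [ 0.28  0.32  2.05 -0.93  0.35  2.88]
rotvec [-0.359  0.579  1.488] z [ 0.  0. -1.]
tcp [0.3955 0.194  0.256 ] shift [-0.0303  0.0175  0.1288]
```

```bash
python3 rot.py -104 0 0 .3955 .194 .25
```

```text
t 22.32 pos [0.4258 0.1765 0.1272] q [ 0.033  0.947 -0.102  0.302] w 0.07 F [ 0.41  0.35 -0.19] M [0.04 0.28 0.08]
j [ 0.28  0.32  2.05 -0.93  0.35  2.88]
rotvec [ 0.141  0.601 -0.028] z [ 0. -0. -1.]
tcp [0.3955 0.194  0.256 ] shift [-0.0303  0.0175  0.1288]
```

drive_tool:
  commands:
    - [[0,0,0],[0,0,0.05],0.07]
    - [[0.047,0.2,-0.01],[-0.01,0.005,0.08],0.07]
    - [[0.094,0.4,-0.02],[-0.02,0.01,0.11],0.07]
    - [[0.141,0.601,-0.028],[-0.03,0.0175,0.129],0.07]
    - [[0.141,0.601,-0.028],[-0.03,0.0175,0.129],0.07]
    - [[0.141,0.601,-0.028],[-0.03,0.0175,0.129],0.07]

```text
time_s: 23.08
position: [0.3964, 0.1936, 0.2561]
ee_rot: [-0.0, 0.993, -0.122, 0.0]
ft_force: [0.5, -0.3, -0.5]
gripper_width: 0.0699
```

drive_tool:
  commands:
    - [[0,0,0.18],[0,0,0],0.07]
    - [[0,0,0.36],[0,0,0],0.07]
    - [[0,0,0.54],[0,0,0],0.07]
    - [[0,0,0.72],[0,0,0],0.07]
    - [[0,0,0.9],[0,0,0],0.07]
    - [[0,0,1.08],[0,0,0],0.07]
    - [[0,0,1.26],[0,0,0],0.07]
    - [[0,0,1.44],[0,0,0],0.07]

```text
time_s: 24.08
position: [0.3946, 0.194, 0.2556]
ee_rot: [0.001, 0.825, 0.566, 0.0]
ft_force: [-0.9, 0.0, -0.3]
gripper_width: 0.0706
```

drive_tool:
  commands:
    - [[0,0,0.18],[0,0,0],0.07]
    - [[0,0,0.36],[0,0,0],0.07]
    - [[0,0,0.54],[0,0,0],0.07]
    - [[0,0,0.72],[0,0,0],0.07]
    - [[0,0,0.9],[0,0,0],0.07]
    - [[0,0,1.08],[0,0,0],0.07]
    - [[0,0,1.26],[0,0,0],0.07]
    - [[0,0,1.44],[0,0,0],0.07]

```text
time_s: 25.08
position: [0.3945, 0.194, 0.2556]
ee_rot: [0.002, 0.247, 0.969, -0.0]
ft_force: [-0.9, 0.0, 0.6]
gripper_width: 0.0699
```

```bash
python3 rot.py 76 25 -14 .3955 .194 .033
```

```text
t 25.07 pos [0.3945 0.194  0.2556] q [ 0.002  0.247  0.969 -0.   ] w 0.0699 F [-0.89  0.02  0.63] M [ 0.03 -0.05  0.04]
j [ 0.19  0.19  1.58 -0.    1.37 -0.88]
rotvec [-0.158 -0.405  0.251] z [ 0.41  -0.102 -0.906]
tcp [0.393  0.1946 0.0384] shift [-0.0015  0.0006 -0.2172]
```

drive_tool:
  commands:
    - [[-0.053,-0.135,0.084],[0,0,-0.04],0.07]
    - [[-0.105,-0.27,0.167],[-0.001,0,-0.08],0.07]
    - [[-0.158,-0.405,0.251],[-0.0015,0.0006,-0.12],0.07]
    - [[-0.158,-0.405,0.251],[-0.0015,0.0006,-0.16],0.07]
    - [[-0.158,-0.405,0.251],[-0.0015,0.0006,-0.19],0.07]
    - [[-0.158,-0.405,0.251],[-0.0015,0.0006,-0.21],0.07]
    - [[-0.158,-0.405,0.251],[-0.0015,0.0006,-0.216],0.07]
    - [[-0.158,-0.405,0.251],[-0.0015,0.0006,-0.216],0.07]

```text
time_s: 26.08
position: [0.3928, 0.1951, 0.0398]
ee_rot: [0.214, 0.121, 0.969, -0.025]
ft_force: [0.2, 0.6, 0.3]
gripper_width: 0.0698
```

```bash
python3 rot.py 76 25 -14 .3955 .194 .033
python3 - <<'E'
from h import *
p,d=snap('scene','5'); cv2.imwrite('pics/scene5.png',cv2.resize(p[140:290,230:430],None,fx=4,fy=4,interpolation=cv2.INTER_CUBIC))
E
```

```text
t 26.07 pos [0.3928 0.1951 0.0398] q [ 0.214  0.121  0.969 -0.025] w 0.0698 F [0.21 0.56 0.27] M [ 0.05  0.19 -0.02]
j [ 0.31  0.49  2.1  -0.91  0.28 -0.17]
rotvec [-0.004 -0.002  0.003] z [ 0.41  -0.102 -0.906]
tcp [0.393  0.1946 0.0384] shift [ 0.0002 -0.0005 -0.0014]
```

View pics/scene5.png

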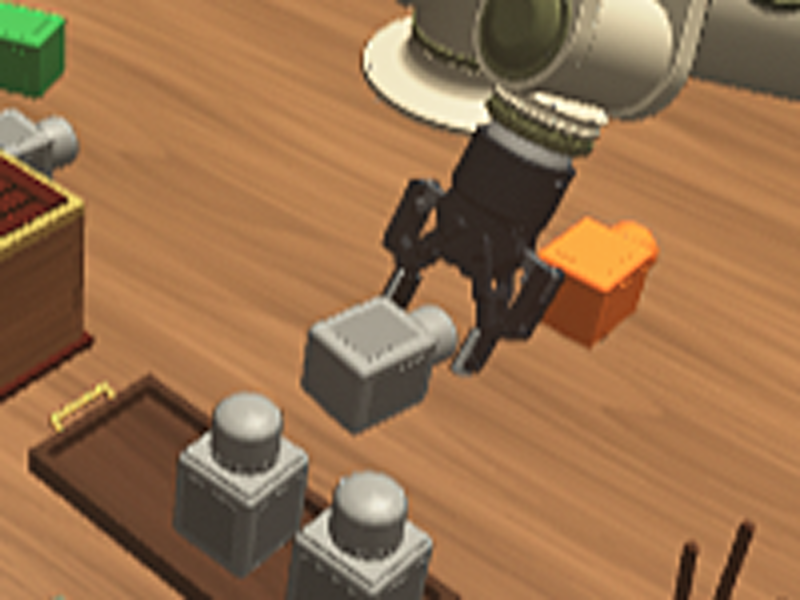

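drive_tool:
  commands:
    - [[0,0,0],[0,0,0],0.02]
    - [[0,0,0],[0,0,0],0.02]
    - [[0,0,0],[0,0,0],0.02]
    - [[0,0,0],[0,0,0],0.02]
    - [[0,0,0],[0,0,0],0.02]
  newtons: 80

```text
time_s: 26.75
position: [0.3939, 0.1948, 0.0409]
ee_rot: [0.215, 0.122, 0.969, -0.025]
ft_force: [-5.2, 1.3, 11.1]
gripper_width: 0.0416
```

drive_tool:
  commands:
    - [[0,0,0],[0,0,0.02],0.02]
    - [[0,0,0],[0,0,0.05],0.02]
    - [[0,0,0],[0,0,0.08],0.02]
    - [[0,0,0],[0,0,0.12],0.02]
    - [[0,0,0],[0,0,0.16],0.02]
    - [[0,0,0],[0,0,0.16],0.02]

```text
time_s: 27.5
position: [0.3942, 0.1947, 0.202]
ee_rot: [0.216, 0.122, 0.968, -0.024]
ft_force: [0.0, -0.9, -5.2]
gripper_width: 0.0417
```

```bash
python3 rot.py 76 0 -14 
python3 - <<'E'
from h import *
p,d=snap('scene','6'); cv2.imwrite('pics/scene6.png',cv2.resize(p[100:290,230:430],None,fx=3,fy=3,interpolation=cv2.INTER_CUBIC))
E
```

```text
t 27.5 pos [0.3942 0.1947 0.202 ] q [ 0.216  0.122  0.968 -0.024] w 0.0417 F [ 0.02 -0.91 -5.16] M [0.22 0.74 0.  ]
j [ 0.31  0.15  1.88 -0.33  0.76 -0.81]
rotvec [0.102 0.426 0.007] z [ 0.  0. -1.]
```

View pics/scene6.png

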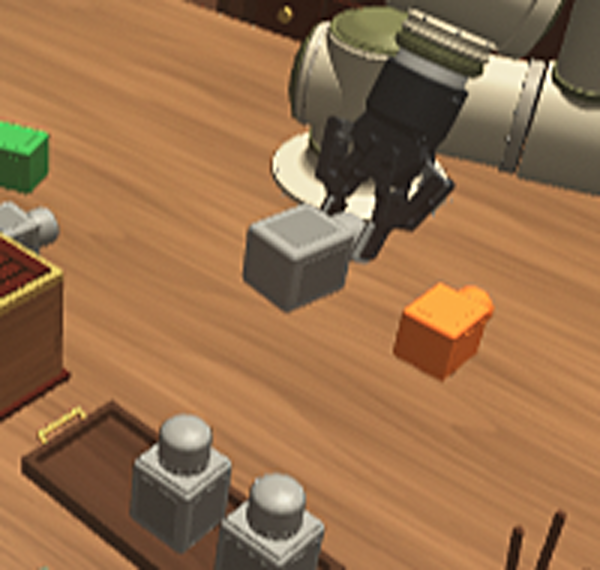

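```bash
python3 rot.py 90 0 0 .38 .08 .26
```

```text
t 27.55 pos [0.3934 0.1944 0.2   ] q [ 0.214  0.122  0.969 -0.025] w 0.0419 F [-0.63 -0.18 -4.31] M [ 0.18  0.78 -0.01]
j [ 0.31  0.16  1.88 -0.33  0.75 -0.81]
rotvec [0.051 0.433 0.247] z [ 0.  0. -1.]
tcp [0.38  0.08  0.266] shift [-0.0134 -0.1144  0.066 ]
```

drive_tool:
  commands:
    - [[0.01,0.087,0.05],[0,-0.01,0.03],0.02]
    - [[0.02,0.173,0.1],[0,-0.03,0.066],0.02]
    - [[0.03,0.26,0.15],[-0.005,-0.05,0.066],0.02]
    - [[0.04,0.347,0.2],[-0.01,-0.08,0.066],0.02]
    - [[0.051,0.433,0.247],[-0.013,-0.114,0.066],0.02]
    - [[0.051,0.433,0.247],[-0.013,-0.114,0.066],0.02]

```text
time_s: 28.3
position: [0.381, 0.0786, 0.2638]
ee_rot: [-0.003, 0.002, 1.0, -0.001]
ft_force: [-0.1, 0.9, -4.6]
gripper_width: 0.0419
```

```bash
python3 rot.py 90 65 180 .38 .08 .2
```

```text
t 28.3 pos [0.381  0.0786 0.2638] q [-0.003  0.002  1.    -0.001] w 0.0419 F [-0.08  0.91 -4.63] M [0.07 0.2  0.01]
j [-0.1   0.09  1.68 -0.    1.38 -1.67]
rotvec [0.003 1.129 0.002] z [-0.906  0.    -0.423]
tcp [0.3854 0.08   0.2025] shift [ 0.0044  0.0014 -0.0613]
```

drive_tool:
  commands:
    - [[0,0.16,0],[0,0,0],0.02]
    - [[0,0.32,0],[0,0,0],0.02]
    - [[0,0.48,0],[0,0,0],0.02]
    - [[0,0.64,0],[0,0,0],0.02]
    - [[0,0.8,0],[0,0,0],0.02]
    - [[0,0.96,0],[0.002,0,0],0.02]
    - [[0,1.129,0],[0.004,0,0],0.02]
    - [[0,1.129,0],[0.004,0,0],0.02]

```text
time_s: 29.3
position: [0.3854, 0.0807, 0.2631]
ee_rot: [-0.536, -0.0, 0.844, -0.001]
ft_force: [0.2, -0.2, -4.2]
gripper_width: 0.0422
```

```bash
python3 rot.py 90 65 180 .38 .08 .2
python3 - <<'E'
from h import *
p,d=snap('scene','7'); cv2.imwrite('pics/scene7.png',cv2.resize(p[40:260,200:430],None,fx=2.7,fy=2.7,interpolation=cv2.INTER_CUBIC))
E
```

```text
t 29.3 pos [0.3854 0.0807 0.2631] q [-0.536 -0.     0.844 -0.001] w 0.0422 F [ 0.23 -0.24 -4.18] M [-0.02 -1.06  0.01]
j [-0.06  0.58  1.34 -0.08  2.35 -1.65]
rotvec [ 0.001  0.002 -0.002] z [-0.906  0.    -0.423]
tcp [0.3854 0.08   0.2025] shift [ 0.0001 -0.0007 -0.0605]
```

View pics/scene7.png

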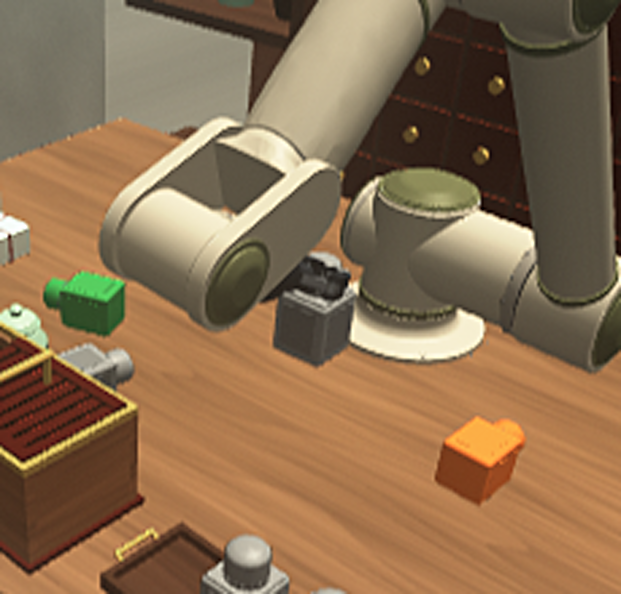

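drive_tool:
  commands:
    - [[0,0,0],[0,0,-0.04],0.02]
    - [[0,0,0],[0,0,-0.08],0.02]
    - [[0,0,0],[0,0,-0.12],0.02]
    - [[0,0,0],[0,0,-0.14],0.02]
    - [[0,0,0],[0,0,-0.15],0.02]
    - [[0,0,0],[0,0,-0.15],0.02]
    - [[0,0,0],[0,0,-0.15],0.02]

```text
time_s: 30.22
position: [0.3853, 0.0805, 0.1167]
ee_rot: [-0.534, -0.0, 0.845, -0.0]
ft_force: [-0.6, -0.4, -4.1]
gripper_width: 0.0415
```

drive_tool:
  commands:
    - [[0,0,0],[0,0,-0.002],0.02]
    - [[0,0,0],[0,0,-0.004],0.02]
    - [[0,0,0],[0,0,-0.006],0.02]
    - [[0,0,0],[0,0,-0.006],0.02]

```text
time_s: 30.72
position: [0.385, 0.0805, 0.1099]
ee_rot: [-0.535, -0.0, 0.845, -0.0]
ft_force: [0.4, 1.0, -4.0]
gripper_width: 0.0416
```

```bash
python3 rot.py 90 65 180 .38 .08 .2
python3 - <<'E'
from h import *
p,d=snap('scene','8'); cv2.imwrite('pics/scene8.png',cv2.resize(p[90:260,240:430],None,fx=3.2,fy=3.2,interpolation=cv2.INTER_CUBIC))
E
```

```text
t 30.73 pos [0.385  0.0805 0.1099] q [-0.535 -0.     0.845 -0.   ] w 0.0416 F [ 0.45  0.98 -3.98] M [ 0.01 -1.05  0.03]
j [-0.06  0.79  1.46 -0.06  2.02 -1.63]
rotvec [-0.     0.005 -0.001] z [-0.906  0.    -0.423]
tcp [0.3854 0.08   0.2025] shift [ 0.0005 -0.0005  0.0927]
```

View pics/scene8.png

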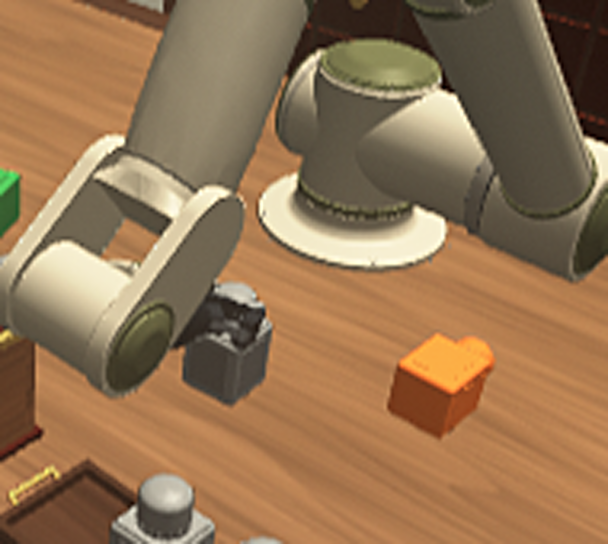

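drive_tool:
  commands:
    - [[0,0,0],[0,0,-0.002],0.02]
    - [[0,0,0],[0,0,-0.004],0.02]
    - [[0,0,0],[0,0,-0.004],0.02]

```text
time_s: 31.15
position: [0.385, 0.0805, 0.1059]
ee_rot: [-0.535, -0.0, 0.845, -0.0]
ft_force: [-0.5, 0.4, -3.6]
gripper_width: 0.0417
```

drive_tool:
  commands:
    - [[0,0,0],[0,0,-0.002],0.02]
    - [[0,0,0],[0,0,-0.003],0.02]
    - [[0,0,0],[0,0,-0.003],0.02]

```text
time_s: 31.52
position: [0.385, 0.0805, 0.1029]
ee_rot: [-0.535, -0.0, 0.845, -0.0]
ft_force: [0.7, 0.6, -4.8]
gripper_width: 0.0421
```

drive_tool:
  commands:
    - [[0,0,0],[0,0,-0.002],0.02]
    - [[0,0,0],[0,0,-0.003],0.02]
    - [[0,0,0],[0,0,-0.003],0.02]

```text
time_s: 31.9
position: [0.385, 0.0805, 0.0999]
ee_rot: [-0.535, -0.0, 0.845, -0.0]
ft_force: [0.4, 0.3, -4.1]
gripper_width: 0.0418
```

drive_tool:
  commands:
    - [[0,0,0],[0,0,-0.001],0.02]
    - [[0,0,0],[0,0,-0.002],0.02]
    - [[0,0,0],[0,0,-0.002],0.02]

```text
time_s: 32.28
position: [0.3851, 0.0806, 0.0995]
ee_rot: [-0.536, -0.0, 0.844, -0.0]
ft_force: [4.1, 1.5, 10.3]
gripper_width: 0.0416
```

drive_tool:
  commands:
    - [[0,0,0],[0,0,-0.001],0.02]
    - [[0,0,0],[0,0,-0.002],0.02]
    - [[0,0,0],[0,0,-0.002],0.02]

```text
time_s: 32.65
position: [0.3851, 0.0807, 0.0993]
ee_rot: [-0.537, -0.0, 0.844, -0.0]
ft_force: [8.7, 3.6, 26.2]
gripper_width: 0.0418
```

```bash
python3 - <<'E'
from h import *
st()
p,d=snap('scene','9'); P=cloud('scene',d)
for i,m in caddies(p,P):
    Q=P[m]
    if abs(Q[:,0].mean()-.4)<.06 and abs(Q[:,1].mean()-.08)<.08: print(len(Q),np.median(Q,0),Q.min(0),Q.max(0),np.percentile(Q,[2,98],axis=0))
cv2.imwrite('pics/scene9.png',cv2.resize(p[130:230,280:360],None,fx=6,fy=6,interpolation=cv2.INTER_CUBIC))
E
```

```text
t 32.65 pos [0.3851 0.0807 0.0993] q [-0.537 -0.     0.844 -0.   ] w 0.0418 F [ 8.71  3.63 26.15] M [-0.15  2.82 -0.43]
171 [0.40362456 0.10185457 0.10945227] [0.35682984 0.05576404 0.06511352] [0.46754389 0.14703547 0.14579611] [[0.36467294 0.06461199 0.06722724]
 [0.46424367 0.13911624 0.14398606]]
```

View pics/scene9.png

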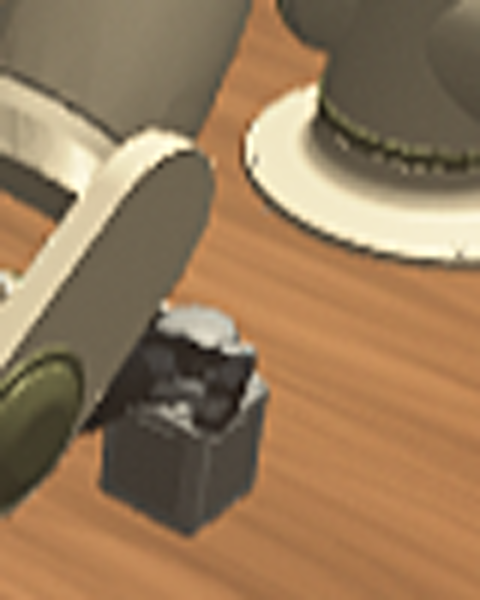

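drive_tool:
  commands:
    - [[0,0,0],[0,0,0.003],0.02]
    - [[0,0,0],[0,0,0.003],0.05]
    - [[0,0,0],[0,0,0.003],0.065]
    - [[0,0,0],[0,0,0.003],0.07]
    - [[0,0,0],[0,0,0.003],0.07]

```text
time_s: 33.33
position: [0.385, 0.0805, 0.0989]
ee_rot: [-0.535, -0.0, 0.845, -0.0]
ft_force: [0.1, -0.4, 0.7]
gripper_width: 0.07
```

drive_tool:
  commands:
    - [[0,0,0],[0,0,0.03],0.075]
    - [[0,0,0],[0,0,0.06],0.075]
    - [[0,0,0],[0,0,0.1],0.075]
    - [[0,0,0],[0,0,0.15],0.075]
    - [[0,-0.16,0],[0,0,0.18],0.075]
    - [[0,-0.32,0],[0,0,0.18],0.075]
    - [[0,-0.48,0],[0,0,0.18],0.075]
    - [[0,-0.64,0],[0,0,0.18],0.075]

```text
time_s: 34.33
position: [0.3851, 0.0805, 0.2792]
ee_rot: [-0.24, -0.0, 0.971, -0.0]
ft_force: [-0.2, -0.6, 0.2]
gripper_width: 0.0753
```

drive_tool:
  commands:
    - [[0,-0.16,0],[0.02,-0.05,0],0.075]
    - [[0,-0.32,0],[0.04,-0.1,0],0.075]
    - [[0,-0.49,0],[0.06,-0.15,0],0.075]
    - [[0,-0.49,0],[0.06,-0.19,0],0.075]
    - [[0,-0.49,0],[0.06,-0.19,0],0.075]

```text
time_s: 34.95
position: [0.4446, -0.1115, 0.2788]
ee_rot: [0.0, 0.002, 1.0, -0.0]
ft_force: [-0.3, -0.3, -0.1]
gripper_width: 0.0754
```

```bash
python3 look.py 10; python3 rot.py 79 0 0
```

```text
t 34.95 pos [ 0.4446 -0.1115  0.2788] q [ 0.     0.002  1.    -0.   ] w 0.0754 F [-0.26 -0.29 -0.07] M [ 0.01  0.03 -0.02]
top 293 px 164.0 167.0 [0.623 0.284 0.085] 0.123   cap [0.632 0.293] 0.022  rect [0.63 0.29] [0.059 0.06 ] 85.6
top 303 px 190.0 168.0 [0.621 0.193 0.086] 0.122   cap [0.628 0.198] 0.022  rect [0.627 0.197] [0.06  0.061] 87.5
top 274 px 224.0 237.0 [0.377 0.077 0.079] 0.118   cap [0.378 0.081] 0.022  rect [0.376 0.079] [0.06  0.057] 89.0
scene 193 px 237.0 173.0 [ 0.444 -0.177  0.059] 0.064  rect [ 0.438 -0.186] [0.064 0.074] 84.6
scene 218 px 312.0 192.0 [0.388 0.093 0.074] 0.111   cap [0.38  0.085] 0.02  rect [0.38  0.085] [0.058 0.058] 1.3
scene 512 px 292.0 256.0 [0.64  0.214 0.081] 0.121   cap [0.63  0.202] 0.021  rect [0.631 0.202] [0.06  0.061] 89.3
scene 604 px 322.0 276.0 [0.644 0.306 0.082] 0.121   cap [0.635 0.294] 0.022  rect [0.636 0.295] [0.064 0.059] 89.7
t 35.05 pos [ 0.4448 -0.1093  0.2788] q [-0.  0.  1. -0.] w 0.0752 F [-0.02  0.25 -0.19] M [-0.01  0.    0.05]
j [-0.5   0.2   1.49 -0.    1.45 -2.07]
rotvec [ 0.    -0.    -0.192] z [ 0.  0. -1.]
```

View pics/scene10.png

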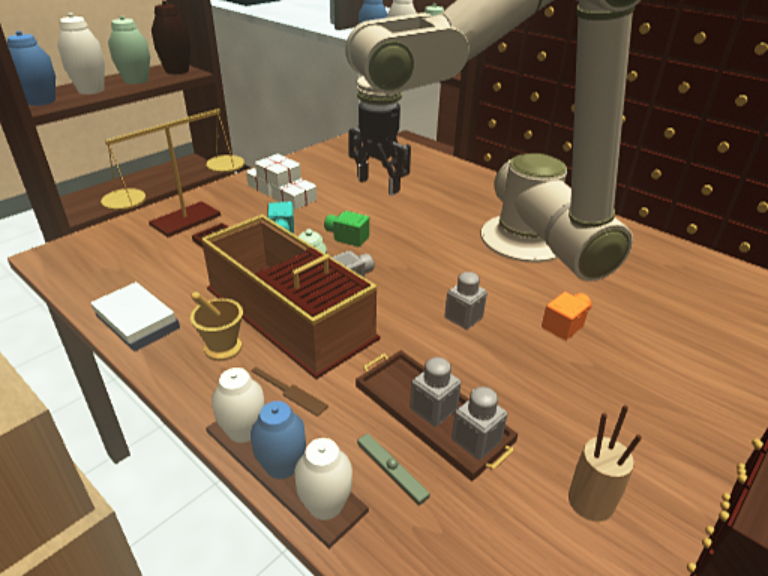

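drive_tool:
  commands:
    - [[0,0,-0.18],[-0.008,0.025,0],0.07]
    - [[0,0,-0.36],[-0.016,0.05,0],0.07]
    - [[0,0,-0.54],[-0.024,0.075,0],0.07]
    - [[0,0,-0.72],[-0.032,0.1,0],0.07]
    - [[0,0,-0.9],[-0.04,0.12,0],0.07]
    - [[0,0,-1.08],[-0.05,0.145,-0.02],0.07]
    - [[0,0,-1.26],[-0.058,0.17,-0.03],0.07]
    - [[0,0,-1.44],[-0.065,0.191,-0.04],0.07]

```text
time_s: 36.05
position: [0.379, 0.0834, 0.2387]
ee_rot: [-0.0, 0.661, 0.751, -0.0]
ft_force: [-0.9, -0.4, 0.0]
gripper_width: 0.0699
```

```bash
python3 rot.py 0 0 0 .3795 .0815 .102
```

```text
t 36.05 pos [0.379  0.0834 0.2387] q [-0.     0.661  0.751 -0.   ] w 0.0699 F [-0.94 -0.38  0.05] M [-0.03 -0.06  0.03]
j [-0.09  0.11  1.73 -0.    1.3  -0.22]
rotvec [ 0.    -0.001 -0.127] z [ 0.  0. -1.]
tcp [0.3795 0.0815 0.108 ] shift [ 0.0005 -0.0019 -0.1307]
```

drive_tool:
  commands:
    - [[0,0,-0.127],[0.0005,-0.002,-0.03],0.07]
    - [[0,0,-0.127],[0.0005,-0.002,-0.07],0.07]
    - [[0,0,-0.127],[0.0005,-0.002,-0.11],0.07]
    - [[0,0,-0.127],[0.0005,-0.002,-0.127],0.07]
    - [[0,0,-0.127],[0.0005,-0.002,-0.128],0.07]
    - [[0,0,-0.127],[0.0005,-0.002,-0.128],0.07]

```text
time_s: 36.8
position: [0.3807, 0.0799, 0.1116]
ee_rot: [0.0, 0.705, 0.709, -0.0]
ft_force: [-0.5, -0.5, 1.1]
gripper_width: 0.07
```

drive_tool:
  commands:
    - [[0,0,0],[0,0,0],0.02]
    - [[0,0,0],[0,0,0],0.02]
    - [[0,0,0],[0,0,0],0.02]
    - [[0,0,0],[0,0,0],0.02]
    - [[0,0,0],[0,0,0],0.02]

```text
time_s: 37.42
position: [0.3803, 0.0795, 0.112]
ee_rot: [0.0, 0.706, 0.709, -0.0]
ft_force: [-5.2, 0.6, 14.2]
gripper_width: 0.0417
```

drive_tool:
  commands:
    - [[0,0,0],[0,0,0.03],0.02]
    - [[0,0,0],[0,0,0.08],0.02]
    - [[0,0,0],[0,0,0.13],0.02]
    - [[0,0,0],[0,0,0.18],0.02]
    - [[0,0,0],[0,0,0.18],0.02]
    - [[0,0,0],[0,0,0.18],0.02]

```text
time_s: 38.17
position: [0.3797, 0.0795, 0.2899]
ee_rot: [-0.001, 0.706, 0.709, -0.001]
ft_force: [0.1, 0.5, -4.1]
gripper_width: 0.0414
```

drive_tool:
  commands:
    - [[0,0,0],[0,0,0],0.02]

```text
time_s: 38.3
position: [0.3799, 0.0795, 0.2896]
ee_rot: [-0.001, 0.706, 0.709, -0.001]
ft_force: [-0.2, 0.2, -4.2]
gripper_width: 0.0414
```

drive_tool:
  commands:
    - [[0,0,0],[0,0,0],0.02]

```text
time_s: 38.42
position: [0.3802, 0.0795, 0.2901]
ee_rot: [-0.001, 0.706, 0.709, -0.001]
ft_force: [-0.0, -0.3, -4.7]
gripper_width: 0.0421
```

```bash
python3 rot.py -2.9 0 0 .619 -.328 .25
```

```text
t 38.42 pos [0.3802 0.0795 0.2901] q [-0.001  0.706  0.709 -0.001] w 0.0421 F [-0.03 -0.27 -4.67] M [-0.    0.02  0.06]
j [-0.1   0.06  1.62 -0.    1.46 -0.1 ]
rotvec [ 0.    -0.003 -0.055] z [ 0.  0. -1.]
tcp [ 0.619 -0.328  0.256] shift [ 0.2388 -0.4075 -0.0341]
```

drive_tool:
  commands:
    - [[0,0,0],[0.02,-0.04,0],0.02]
    - [[0,0,-0.02],[0.05,-0.09,0],0.02]
    - [[0,0,-0.03],[0.08,-0.14,0],0.02]
    - [[0,0,-0.055],[0.11,-0.19,0],0.02]
    - [[0,0,-0.055],[0.14,-0.24,0],0.02]
    - [[0,0,-0.055],[0.17,-0.29,0],0.02]
    - [[0,0,-0.055],[0.2,-0.34,0],0.02]
    - [[0,0,-0.055],[0.22,-0.376,0],0.02]

```text
time_s: 39.42
position: [0.6013, -0.2988, 0.2891]
ee_rot: [-0.001, 0.725, 0.689, -0.001]
ft_force: [-0.4, -0.5, -4.8]
gripper_width: 0.0412
```

drive_tool:
  commands:
    - [[0,0,0],[0.019,-0.031,0],0.02]
    - [[0,0,0],[0.019,-0.031,0],0.02]
    - [[0,0,0],[0.019,-0.031,0],0.02]

```text
time_s: 39.8
position: [0.6194, -0.3273, 0.2899]
ee_rot: [-0.001, 0.725, 0.689, -0.0]
ft_force: [-0.0, -0.8, -4.6]
gripper_width: 0.0415
```

```bash
python3 rot.py -2.9 0 0 .619 -.328 .25; python3 - <<'E'
from h import *
for n in('scene','top'):
    p,d=snap(n,'11'); cv2.imwrite(f'pics/{n}11.png',cv2.resize(p[100:260,100:420],None,fx=2.4,fy=2.4,interpolation=cv2.INTER_CUBIC))
E
```

```text
t 39.8 pos [ 0.6194 -0.3273  0.2899] q [-0.001  0.725  0.689 -0.   ] w 0.0415 F [-0.02 -0.8  -4.64] M [-0.04  0.03  0.06]
j [-0.65  0.65  0.72 -0.    1.77 -0.6 ]
rotvec [-0.001 -0.002 -0.   ] z [ 0.  0. -1.]
tcp [ 0.619 -0.328  0.256] shift [-0.0004 -0.0007 -0.0339]
```

View pics/scene11.png

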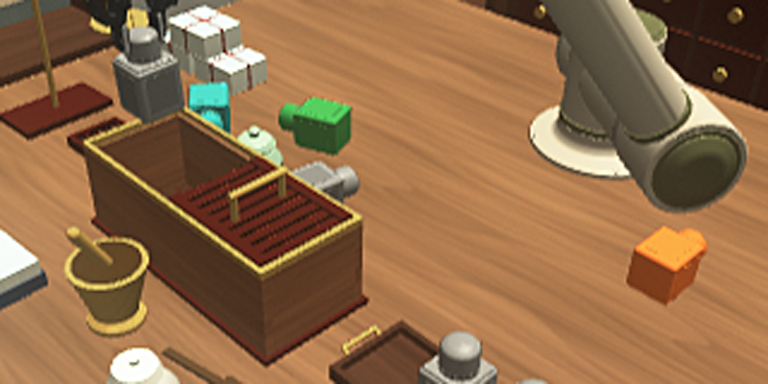

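```bash
python3 - <<'E'
from h import *
for n in ('top','scene'):
    D=np.load(f'pics/{n}3.npz' if n=='top' else 'pics/scene3.npz');P=cloud(n,D['d'])
    C=np.array([.626,-.198]);ya=np.array([.0506,.9987]);xa=np.array([.9987,-.0506])
    L=P[...,:2]-C; lx=L@xa; ly=L@ya; z=P[...,2]
    k=(abs(lx)<.075)&(ly<.02)&(ly>-.185)&(z>.118)&(z<.145)
    # rim extents
    K=(abs(lx)<.1)&(abs(ly)<.22)&(z>.122)&(z<.145)
    print(n,'outer lx',np.percentile(lx[K],[.5,99.5]).round(4),'ly',np.percentile(ly[K],[.5,99.5]).round(4))
    fl=(abs(lx)<.07)&(ly<.02)&(ly>-.18)&(z<.1)
    fl2=fl&(z<.02)
    print(' floor lx',np.percentile(lx[fl2],[1,99]).round(4),'ly',np.percentile(ly[fl2],[1,99]).round(4), 'z',np.median(z[fl2]))
E
```

```text
top outer lx [-0.0785  0.0754] ly [-0.1857  0.1854]
 floor lx [-0.049   0.0642] ly [-0.1753 -0.0267] z 0.009024338936104437
scene outer lx [-0.0788  0.0769] ly [-0.1854  0.1892]
 floor lx [-0.0689 -0.0185] ly [-0.177  -0.1479] z 0.00847424028311039
```

drive_tool:
  commands:
    - [[0,0,0],[-0.001,-0.001,-0.03],0.02]
    - [[0,0,0],[-0.001,-0.001,-0.06],0.02]
    - [[0,0,0],[-0.001,-0.001,-0.09],0.02]
    - [[0,0,0],[-0.001,-0.001,-0.12],0.02]
    - [[0,0,0],[-0.001,-0.001,-0.15],0.02]
    - [[0,0,0],[-0.001,-0.001,-0.162],0.02]
    - [[0,0,0],[-0.001,-0.001,-0.165],0.02]
    - [[0,0,0],[-0.001,-0.001,-0.165],0.02]

```text
time_s: 40.9
position: [0.6189, -0.3287, 0.1273]
ee_rot: [0.001, 0.725, 0.689, -0.0]
ft_force: [-0.9, -0.3, -4.2]
gripper_width: 0.0415
```

drive_tool:
  commands:
    - [[0,0,0],[0,0,-0.001],0.02]
    - [[0,0,0],[0,0,-0.003],0.02]
    - [[0,0,0],[0,0,-0.004],0.02]
    - [[0,0,0],[0,0,-0.004],0.02]

```text
time_s: 41.4
position: [0.6185, -0.3285, 0.1219]
ee_rot: [-0.0, 0.725, 0.689, -0.0]
ft_force: [-0.4, 0.4, -4.4]
gripper_width: 0.0415
```

drive_tool:
  commands:
    - [[0,0,0],[0,0,-0.001],0.02]
    - [[0,0,0],[0,0,-0.002],0.02]
    - [[0,0,0],[0,0,-0.002],0.02]

```text
time_s: 41.78
position: [0.6185, -0.3286, 0.1203]
ee_rot: [0.0, 0.725, 0.689, -0.0]
ft_force: [-0.5, 0.6, -0.9]
gripper_width: 0.0412
```

Touchdown beginning; a touch more, then release and rise, then retreat toward L2.

drive_tool:
  commands:
    - [[0,0,0],[0,0,-0.001],0.02]
    - [[0,0,0],[0,0,-0.001],0.02]
    - [[0,0,0],[0,0,0.0],0.045]
    - [[0,0,0],[0,0,0.0],0.06]
    - [[0,0,0],[0,0,0.0],0.065]
    - [[0,0,0],[0,0,0.001],0.065]
    - [[0,0,0],[0,0,0.03],0.065]
    - [[0,0,0],[0,0,0.06],0.065]

```text
time_s: 42.78
position: [0.6185, -0.3285, 0.1806]
ee_rot: [-0.0, 0.725, 0.689, -0.0]
ft_force: [0.2, -0.0, -0.1]
gripper_width: 0.0651
```

drive_tool:
  commands:
    - [[0,0,0],[0,0,0.05],0.07]
    - [[0,0,0],[0,0,0.1],0.07]
    - [[0,0,0.18],[-0.04,0.03,0.1],0.07]
    - [[0,0,0.36],[-0.08,0.07,0.1],0.07]
    - [[0,0,0.54],[-0.12,0.12,0.1],0.07]
    - [[0,0,0.72],[-0.16,0.17,0.1],0.07]
    - [[0,0,0.9],[-0.2,0.23,0.1],0.07]
    - [[0,0,1.08],[-0.24,0.29,0.1],0.07]

```text
time_s: 43.78
position: [0.3895, -0.0556, 0.2802]
ee_rot: [0.001, 0.265, 0.964, -0.0]
ft_force: [1.4, -0.2, -0.2]
gripper_width: 0.0703
```

```bash
python3 look.py 12; python3 - <<'E'
from h import *
for n in('top','scene'):
    D=np.load(f'pics/{n}12.npz');p,d=D['p'],D['d'];P=cloud(n,d)
    for i,m in caddies(p,P):
        Q=P[m]
        if Q[:,2].max()>.08: continue
        k=(Q[:,2]>.057)&(Q[:,2]<.075)
        r=cv2.minAreaRect(Q[k][:,:2].astype(np.float32));print(n,k.sum(),'body',np.round(r[0],4),np.round(r[1],3),r[2])
E
python3 rot.py 80 0 0
```

```text
t 43.77 pos [ 0.3895 -0.0556  0.2802] q [ 0.001  0.265  0.964 -0.   ] w 0.0703 F [ 1.38 -0.24 -0.22] M [ 0.04 -0.02  0.1 ]
top 296 px 164.0 167.0 [0.623 0.284 0.085] 0.122   cap [0.633 0.291] 0.022  rect [0.63 0.29] [0.059 0.06 ] 85.7
top 308 px 190.0 168.0 [0.621 0.193 0.086] 0.124   cap [0.628 0.198] 0.022  rect [0.628 0.198] [0.061 0.061] 88.0
top 217 px 335.0 169.0 [ 0.61  -0.321  0.088] 0.125   cap [ 0.614 -0.326] 0.022  rect [ 0.615 -0.325] [0.055 0.056] 89.3
top 353 px 298.0 212.0 [ 0.461 -0.19   0.062] 0.07  rect [ 0.46  -0.191] [0.061 0.08 ] 78.1
scene 293 px 168.0 170.0 [ 0.622 -0.307  0.082] 0.12   cap [ 0.619 -0.322] 0.02  rect [ 0.606 -0.332] [0.084 0.08 ] 85.5
scene 197 px 237.0 174.0 [ 0.444 -0.176  0.059] 0.064  rect [ 0.441 -0.187] [0.061 0.069] 87.1
scene 1092 px 308.0 267.0 [0.643 0.27  0.082] 0.12   cap [0.635 0.249] 0.067  rect [0.634 0.249] [0.154 0.061] 88.3
top 326 body [ 0.4621 -0.191 ] [0.061 0.076] 78.0677719116211
scene 117 body [ 0.454  -0.1875] [0.061 0.043] 88.08816528320312
t 43.88 pos [ 0.3878 -0.0533  0.2806] q [ 0.     0.264  0.965 -0.   ] w 0.07 F [0.01 0.27 0.03] M [-0.01 -0.01  0.  ]
j [-0.44  0.08  1.64 -0.    1.43 -1.48]
rotvec [0.   0.   0.36] z [ 0.  0. -1.]
```

View pics/top12.png

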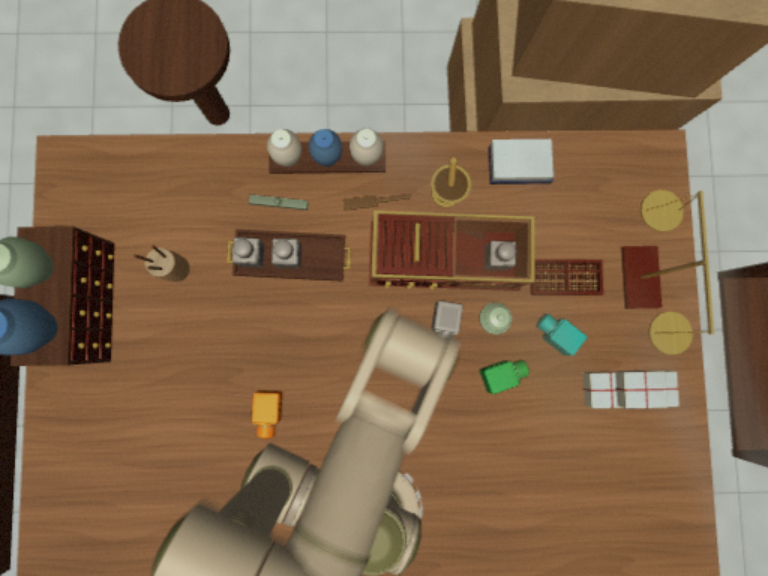

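View pics/scene12.png

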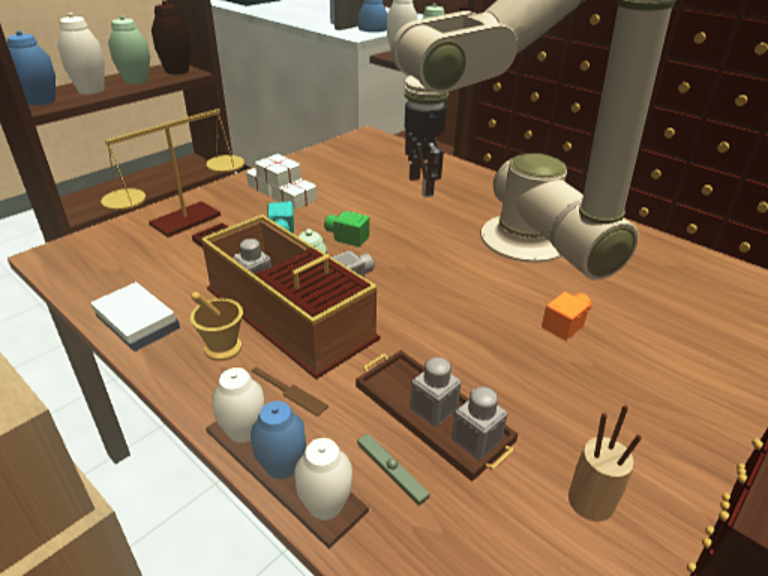

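drive_tool:
  commands:
    - [[0,0,-0.18],[0.002,-0.015,0],0.07]
    - [[0,0,-0.36],[0.004,-0.03,0],0.07]
    - [[0,0,-0.54],[0.006,-0.045,0],0.07]
    - [[0,0,-0.72],[0.008,-0.06,0],0.07]
    - [[0,0,-0.9],[0.01,-0.075,0],0.07]
    - [[0,0,-1.08],[0.012,-0.09,0],0.07]
    - [[0,0,-1.26],[0.014,-0.105,0],0.07]
    - [[0,0,-1.44],[0.015,-0.125,0],0.07]

```text
time_s: 44.88
position: [0.4061, -0.1829, 0.2802]
ee_rot: [0.0, 0.838, 0.545, -0.0]
ft_force: [-0.3, -0.4, -0.3]
gripper_width: 0.07
```

drive_tool:
  commands:
    - [[0,0,-0.18],[0,0,0],0.07]
    - [[0,0,-0.36],[0,0,0],0.07]
    - [[0,0,-0.54],[0,0,0],0.07]
    - [[0,0,-0.72],[0,0,0],0.07]
    - [[0,0,-0.9],[0,0,0],0.07]
    - [[0,0,-1.08],[0,0,0],0.07]
    - [[0,0,-1.26],[0,0,0],0.07]
    - [[0,0,-1.35],[0,0,0],0.07]

```text
time_s: 45.88
position: [0.4061, -0.1825, 0.2802]
ee_rot: [-0.0, 0.995, -0.097, 0.0]
ft_force: [-0.0, -1.4, -0.2]
gripper_width: 0.0704
```

```bash
python3 rot.py -100.5 25 -10.5 .4035 -.179 .034
```

```text
t 45.88 pos [ 0.4061 -0.1825  0.2802] q [-0.     0.995 -0.097  0.   ] w 0.0704 F [-0.01 -1.44 -0.25] M [0.04 0.   0.02]
j [-0.69  0.18  1.52  0.    1.45  1.08]
rotvec [-0.082 -0.429  0.011] z [ 0.416 -0.077 -0.906]
tcp [ 0.401  -0.1785  0.0394] shift [-0.0051  0.0039 -0.2407]
```

drive_tool:
  commands:
    - [[-0.02,-0.107,0.003],[-0.005,0.004,-0.04],0.07]
    - [[-0.04,-0.215,0.006],[-0.005,0.004,-0.08],0.07]
    - [[-0.06,-0.322,0.008],[-0.005,0.004,-0.12],0.07]
    - [[-0.082,-0.429,0.011],[-0.005,0.004,-0.16],0.07]
    - [[-0.082,-0.429,0.011],[-0.005,0.004,-0.19],0.07]
    - [[-0.082,-0.429,0.011],[-0.005,0.004,-0.22],0.07]
    - [[-0.082,-0.429,0.011],[-0.005,0.004,-0.235],0.07]
    - [[-0.082,-0.429,0.011],[-0.005,0.004,-0.239],0.07]

```text
time_s: 46.88
position: [0.401, -0.1786, 0.0401]
ee_rot: [0.02, 0.972, -0.088, 0.215]
ft_force: [-0.5, 0.3, -0.1]
gripper_width: 0.0699
```

```bash
python3 rot.py -100.5 25 -10.5 .4035 -.179 .034
python3 - <<'E'
from h import *
p,d=snap('scene','13'); cv2.imwrite('pics/scene13.png',cv2.resize(p[110:240,180:330],None,fx=5,fy=5,interpolation=cv2.INTER_CUBIC))
E
```

```text
t 46.88 pos [ 0.401  -0.1786  0.0401] q [ 0.02   0.972 -0.088  0.215] w 0.0699 F [-0.53  0.31 -0.06] M [ 0.01  0.18 -0.02]
j [-0.83  0.47  2.17  1.06  0.3  -0.08]
rotvec [ 0.    -0.001 -0.003] z [ 0.416 -0.077 -0.906]
tcp [ 0.401  -0.1785  0.0394] shift [ 0.      0.0001 -0.0006]
```

View pics/scene13.png

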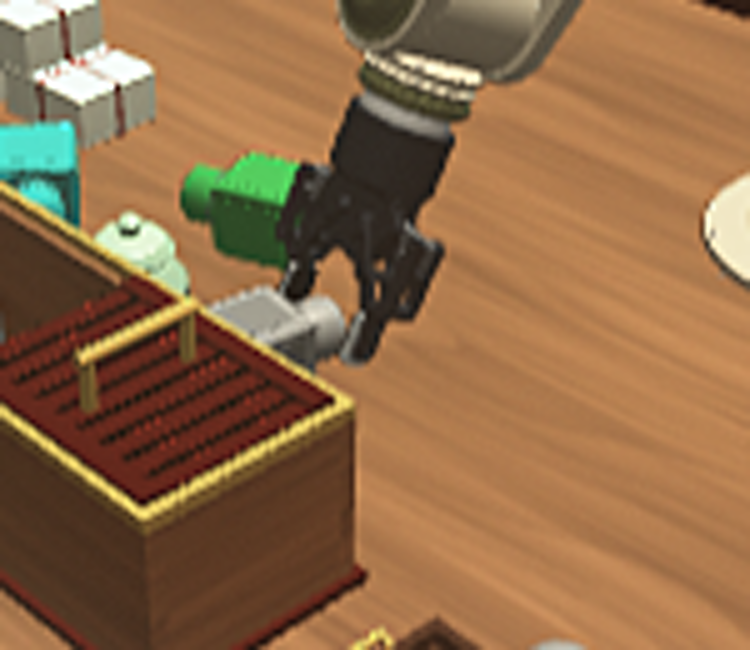

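drive_tool:
  commands:
    - [[0,0,0],[0,0,0],0.02]
    - [[0,0,0],[0,0,0],0.02]
    - [[0,0,0],[0,0,0],0.02]
    - [[0,0,0],[0,0,0],0.02]
    - [[0,0,0],[0,0,0],0.02]

```text
time_s: 47.55
position: [0.4011, -0.1785, 0.0417]
ee_rot: [0.021, 0.972, -0.087, 0.216]
ft_force: [-1.8, -1.0, 5.9]
gripper_width: 0.0416
```

drive_tool:
  commands:
    - [[0,0,0],[0,0,0.02],0.02]
    - [[0,0,0],[0,0,0.05],0.02]
    - [[0,0,0],[0,0,0.08],0.02]
    - [[0,0,0],[0,0,0.12],0.02]
    - [[0,0,0],[0,0,0.16],0.02]
    - [[0,0,0],[0,0,0.2],0.02]
    - [[0,0,0],[0,0,0.2],0.02]

```text
time_s: 48.42
position: [0.4012, -0.1785, 0.2435]
ee_rot: [0.022, 0.972, -0.087, 0.217]
ft_force: [-0.6, 0.1, -2.4]
gripper_width: 0.0419
```

```bash
python3 rot.py -90 0 0 .38 .02 .26
```

```text
t 48.42 pos [ 0.4012 -0.1785  0.2435] q [ 0.022  0.972 -0.087  0.217] w 0.0419 F [-0.55  0.15 -2.44] M [ 0.08  0.41 -0.05]
j [-0.83  0.05  1.86  0.33  0.9   0.75]
rotvec [0.044 0.439 0.175] z [ 0.  0. -1.]
tcp [0.38  0.02  0.266] shift [-0.0212  0.1985  0.0225]
```

drive_tool:
  commands:
    - [[0.01,0.088,0.035],[-0.004,0.04,0.02],0.02]
    - [[0.018,0.176,0.07],[-0.008,0.08,0.022],0.02]
    - [[0.026,0.263,0.105],[-0.012,0.13,0.022],0.02]
    - [[0.035,0.351,0.14],[-0.016,0.18,0.022],0.02]
    - [[0.044,0.439,0.175],[-0.021,0.23,0.022],0.02]
    - [[0.044,0.439,0.175],[-0.021,0.258,0.022],0.02]
    - [[0.044,0.439,0.175],[-0.021,0.258,0.022],0.02]

```text
time_s: 49.3
position: [0.3791, 0.0814, 0.2617]
ee_rot: [-0.002, 1.0, 0.001, -0.004]
ft_force: [-1.0, -0.0, -1.8]
gripper_width: 0.0417
```

drive_tool:
  commands:
    - [[0,0.16,0],[0,0,0],0.02]
    - [[0,0.32,0],[0,0,0],0.02]
    - [[0,0.48,0],[0,0,0],0.02]
    - [[0,0.64,0],[0,0,0],0.02]
    - [[0,0.8,0],[0,0,0],0.02]
    - [[0,0.96,0],[0.002,0,0],0.02]
    - [[0,1.134,0],[0.004,0,0],0.02]
    - [[0,1.134,0],[0.004,0,0],0.02]

```text
time_s: 50.3
position: [0.3843, 0.0791, 0.2607]
ee_rot: [-0.002, 0.841, -0.002, -0.54]
ft_force: [0.0, 0.2, -1.5]
gripper_width: 0.0416
```

drive_tool:
  commands:
    - [[0,0,0],[0,0,0],0.02]

```text
time_s: 50.42
position: [0.3838, 0.0796, 0.2629]
ee_rot: [-0.001, 0.843, -0.002, -0.537]
ft_force: [0.0, -0.3, -1.3]
gripper_width: 0.0415
```

drive_tool:
  commands:
    - [[0,0,0],[0,0,0],0.02]

```text
time_s: 50.55
position: [0.3836, 0.0798, 0.2636]
ee_rot: [-0.001, 0.843, -0.001, -0.537]
ft_force: [0.5, -0.4, -1.5]
gripper_width: 0.0423
```

```bash
python3 rot.py -90 65 180 .38 .08 .26
python3 - <<'E'
from h import *
p,d=snap('scene','14'); cv2.imwrite('pics/scene14.png',cv2.resize(p[60:260,200:430],None,fx=2.7,fy=2.7,interpolation=cv2.INTER_CUBIC))
E
```

```text
t 50.55 pos [0.3836 0.0798 0.2636] q [-0.001  0.843 -0.001 -0.537] w 0.0423 F [ 0.53 -0.41 -1.54] M [ 0.   -0.73 -0.01]
j [-0.07  0.58  1.34 -0.08  2.35  1.49]
rotvec [-0.     0.     0.004] z [-0.906  0.    -0.423]
tcp [0.3854 0.08   0.2625] shift [ 0.0018  0.0002 -0.0011]
```

View pics/scene14.png

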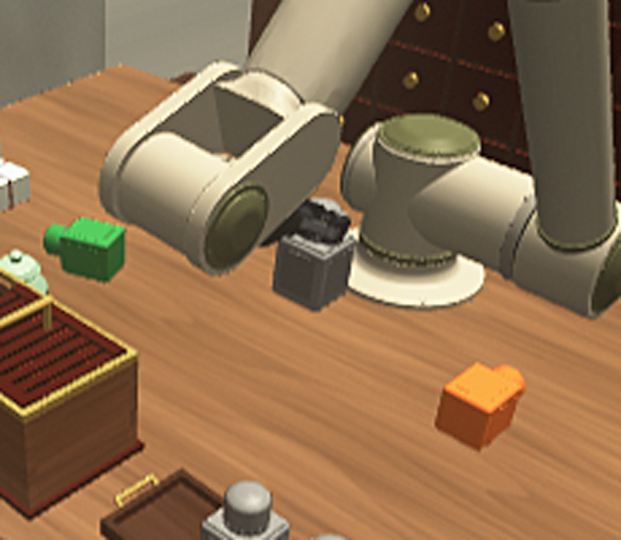

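drive_tool:
  commands:
    - [[0,0,0],[0,0,-0.04],0.02]
    - [[0,0,0],[0,0,-0.08],0.02]
    - [[0,0,0],[0,0,-0.12],0.02]
    - [[0,0,0],[0,0,-0.145],0.02]
    - [[0,0,0],[0,0,-0.155],0.02]
    - [[0,0,0],[0,0,-0.157],0.02]
    - [[0,0,0],[0,0,-0.158],0.02]

```text
time_s: 51.48
position: [0.3841, 0.0799, 0.1057]
ee_rot: [-0.001, 0.843, -0.001, -0.538]
ft_force: [-0.1, 0.2, -2.9]
gripper_width: 0.0416
```

drive_tool:
  commands:
    - [[0,0,0],[0,0,-0.001],0.02]
    - [[0,0,0],[0,0,-0.002],0.02]
    - [[0,0,0],[0,0,-0.002],0.02]

```text
time_s: 51.85
position: [0.3839, 0.0799, 0.1031]
ee_rot: [-0.001, 0.842, -0.001, -0.539]
ft_force: [-0.1, 0.2, -0.8]
gripper_width: 0.0418
```

drive_tool:
  commands:
    - [[0,0,0],[0,0,-0.001],0.02]
    - [[0,0,0],[0,0,-0.002],0.02]
    - [[0,0,0],[0,0,-0.002],0.02]

```text
time_s: 52.22
position: [0.3837, 0.0799, 0.1018]
ee_rot: [-0.001, 0.842, -0.001, -0.54]
ft_force: [0.2, 0.1, 5.9]
gripper_width: 0.0414
```

drive_tool:
  commands:
    - [[0,0,0],[0,0,-0.001],0.02]
    - [[0,0,0],[0,0,-0.002],0.02]
    - [[0,0,0],[0,0,-0.002],0.02]

```text
time_s: 52.6
position: [0.3835, 0.0797, 0.1016]
ee_rot: [-0.001, 0.841, -0.001, -0.541]
ft_force: [1.6, -3.0, 20.5]
gripper_width: 0.0416
```

```bash
python3 - <<'E'
from h import *
st()
p,d=snap('scene','15'); 
cv2.imwrite('pics/scene15.png',cv2.resize(p[130:230,280:360],None,fx=6,fy=6,interpolation=cv2.INTER_CUBIC))
E
```

```text
t 52.6 pos [0.3835 0.0797 0.1016] q [-0.001  0.841 -0.001 -0.541] w 0.0416 F [ 1.63 -2.95 20.52] M [0.22 2.37 0.42]
```

View pics/scene15.png

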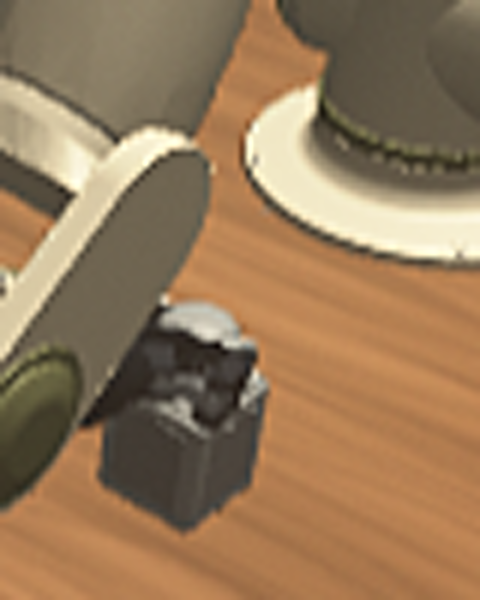

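Flat on the counter. Release, rise, straighten.

drive_tool:
  commands:
    - [[0,0,0],[0,0,0.002],0.02]
    - [[0,0,0],[0,0,0.002],0.05]
    - [[0,0,0],[0,0,0.002],0.065]
    - [[0,0,0],[0,0,0.002],0.07]
    - [[0,0,0],[0,0,0.002],0.07]

```text
time_s: 53.28
position: [0.3839, 0.0799, 0.1009]
ee_rot: [-0.001, 0.842, -0.001, -0.539]
ft_force: [-0.4, 0.7, -1.5]
gripper_width: 0.07
```

drive_tool:
  commands:
    - [[0,0,0],[0,0,0.03],0.075]
    - [[0,0,0],[0,0,0.06],0.075]
    - [[0,0,0],[0,0,0.1],0.075]
    - [[0,0,0],[0,0,0.15],0.075]
    - [[0,-0.16,0],[0,0,0.18],0.075]
    - [[0,-0.32,0],[0,0,0.18],0.075]
    - [[0,-0.48,0],[0,0,0.18],0.075]
    - [[0,-0.64,0],[0,0,0.18],0.075]

```text
time_s: 54.28
position: [0.384, 0.0799, 0.2812]
ee_rot: [-0.001, 0.97, -0.001, -0.244]
ft_force: [0.4, 0.9, -0.4]
gripper_width: 0.0747
```

drive_tool:
  commands:
    - [[0,-0.16,0],[0.02,-0.05,0],0.075]
    - [[0,-0.32,0],[0.04,-0.1,0],0.075]
    - [[0,-0.495,0],[0.06,-0.15,0],0.075]
    - [[0,-0.495,0],[0.06,-0.17,0],0.075]
    - [[0,-0.495,0],[0.06,-0.17,0],0.075]

```text
time_s: 54.9
position: [0.4436, -0.091, 0.2809]
ee_rot: [-0.002, 1.0, -0.002, -0.002]
ft_force: [0.2, 0.5, 0.1]
gripper_width: 0.075
```

```bash
python3 look.py 16; python3 rot.py -90 0 0 .3795 .0815 .102
```

```text
t 54.9 pos [ 0.4436 -0.091   0.2809] q [-0.002  1.    -0.002 -0.002] w 0.075 F [0.17 0.47 0.05] M [-0.   -0.01 -0.01]
top 294 px 164.0 167.0 [0.623 0.284 0.086] 0.124   cap [0.632 0.292] 0.022  rect [0.63 0.29] [0.057 0.059] 86.4
top 304 px 190.0 168.0 [0.621 0.193 0.085] 0.123   cap [0.628 0.198] 0.022  rect [0.627 0.197] [0.06  0.061] 87.1
top 220 px 335.0 169.0 [ 0.611 -0.321  0.088] 0.126   cap [ 0.615 -0.325] 0.021  rect [ 0.614 -0.325] [0.056 0.059] 88.4
top 273 px 225.0 238.0 [0.374 0.074 0.08 ] 0.115   cap [0.374 0.077] 0.022  rect [0.373 0.074] [0.057 0.057] 89.2
scene 292 px 168.0 171.0 [ 0.622 -0.307  0.081] 0.117   cap [ 0.619 -0.32 ] 0.02  rect [ 0.606 -0.333] [0.085 0.077] 85.3
scene 222 px 312.0 192.0 [0.384 0.09  0.074] 0.11   cap [0.376 0.08 ] 0.019  rect [0.377 0.082] [0.059 0.059] 1.2
scene 1118 px 308.0 267.0 [0.643 0.269 0.082] 0.12   cap [0.636 0.25 ] 0.066  rect [0.634 0.25 ] [0.154 0.061] 87.3
t 55.0 pos [ 0.4437 -0.0895  0.2809] q [-0.002  1.    -0.001 -0.002] w 0.0753 F [0.22 0.66 0.4 ] M [-0.02 -0.03 -0.08]
j [-0.46  0.19  1.5   0.    1.46  1.11]
rotvec [-0.004 -0.004  0.001] z [ 0.  0. -1.]
tcp [0.3795 0.0815 0.108 ] shift [-0.0642  0.171  -0.1729]
```

View pics/scene16.png

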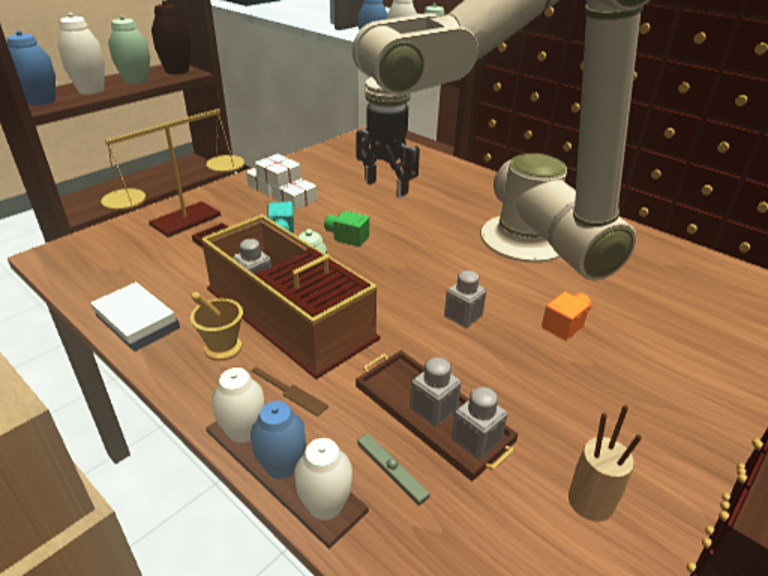

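drive_tool:
  commands:
    - [[-0.004,-0.004,0],[-0.017,0.042,0],0.07]
    - [[-0.004,-0.004,0],[-0.034,0.084,-0.01],0.07]
    - [[-0.004,-0.004,0],[-0.05,0.125,-0.03],0.07]
    - [[-0.004,-0.004,0],[-0.068,0.1655,-0.06],0.07]
    - [[-0.004,-0.004,0],[-0.068,0.1655,-0.1],0.07]
    - [[-0.004,-0.004,0],[-0.068,0.1655,-0.15],0.07]
    - [[-0.004,-0.004,0],[-0.068,0.1655,-0.17],0.07]
    - [[-0.004,-0.004,0],[-0.068,0.1655,-0.17],0.07]

```text
time_s: 56.0
position: [0.3751, 0.0763, 0.1102]
ee_rot: [0.0, 1.0, 0.0, -0.001]
ft_force: [-0.4, -0.6, 0.6]
gripper_width: 0.0701
```

drive_tool:
  commands:
    - [[0,0,0],[0,0,0],0.02]
    - [[0,0,0],[0,0,0],0.02]
    - [[0,0,0],[0,0,0],0.02]
    - [[0,0,0],[0,0,0],0.02]
    - [[0,0,0],[0,0,0],0.02]

```text
time_s: 56.62
position: [0.3765, 0.0758, 0.1124]
ee_rot: [0.0, 1.0, -0.001, 0.002]
ft_force: [-0.7, 2.4, 9.5]
gripper_width: 0.0419
```

drive_tool:
  commands:
    - [[0,0,0],[0,0,0.03],0.02]
    - [[0,0,0],[0,0,0.08],0.02]
    - [[0,0,0],[0,0,0.13],0.02]
    - [[0,0,0],[0,0,0.15],0.02]
    - [[0,0,0],[0,0,0.15],0.02]
    - [[0,0,0],[0,0,0.15],0.02]

```text
time_s: 57.38
position: [0.3753, 0.0755, 0.2602]
ee_rot: [0.0, 1.0, -0.001, -0.0]
ft_force: [-0.8, -0.5, -2.1]
gripper_width: 0.0416
```

drive_tool:
  commands:
    - [[0,0,0],[0,0,0],0.02]

```text
time_s: 57.5
position: [0.3755, 0.0755, 0.2601]
ee_rot: [0.0, 1.0, -0.001, -0.001]
ft_force: [0.1, 0.1, -2.4]
gripper_width: 0.0416
```

drive_tool:
  commands:
    - [[0,0,0],[0,0,0],0.02]

```text
time_s: 57.62
position: [0.3757, 0.0755, 0.2604]
ee_rot: [0.0, 1.0, -0.001, -0.0]
ft_force: [0.3, 0.2, -0.0]
gripper_width: 0.0413
```

```bash
python3 rot.py -93.4 0 0 .626 .114 .113
```

```text
t 57.62 pos [0.3757 0.0755 0.2604] q [ 0.     1.    -0.001 -0.   ] w 0.0413 F [ 0.33  0.21 -0.01] M [-0.03 -0.03 -0.01]
j [-0.11  0.08  1.7  -0.    1.37  1.46]
rotvec [ 0.001 -0.001 -0.058] z [ 0. -0. -1.]
tcp [0.626 0.114 0.119] shift [ 0.2503  0.0385 -0.1414]
```

Light again. Place in the tray's third slot.

drive_tool:
  commands:
    - [[0,0,-0.02],[0.05,0.008,0],0.02]
    - [[0,0,-0.04],[0.1,0.015,0],0.02]
    - [[0,0,-0.058],[0.15,0.023,0],0.02]
    - [[0,0,-0.058],[0.2,0.031,0],0.02]
    - [[0,0,-0.058],[0.25,0.038,0],0.02]
    - [[0,0,-0.058],[0.25,0.038,0],0.02]
    - [[0,0,-0.058],[0.25,0.038,-0.04],0.02]
    - [[0,0,-0.058],[0.25,0.038,-0.08],0.02]

```text
time_s: 58.62
position: [0.6252, 0.1134, 0.1798]
ee_rot: [0.001, 1.0, -0.03, 0.0]
ft_force: [0.9, -0.3, -2.2]
gripper_width: 0.0417
```

drive_tool:
  commands:
    - [[0,0,0],[0,0,-0.03],0.02]
    - [[0,0,0],[0,0,-0.047],0.02]
    - [[0,0,0],[0,0,-0.053],0.02]
    - [[0,0,0],[0,0,-0.056],0.02]
    - [[0,0,0],[0,0,-0.057],0.02]
    - [[0,0,0],[0,0,-0.057],0.02]

```text
time_s: 59.38
position: [0.626, 0.1135, 0.1245]
ee_rot: [0.0, 1.0, -0.03, 0.001]
ft_force: [0.3, 0.0, -1.9]
gripper_width: 0.0417
```

drive_tool:
  commands:
    - [[0,0,0],[0,0,-0.001],0.02]
    - [[0,0,0],[0,0,-0.002],0.02]
    - [[0,0,0],[0,0,-0.002],0.02]

```text
time_s: 59.75
position: [0.6258, 0.1134, 0.1219]
ee_rot: [0.001, 1.0, -0.03, 0.0]
ft_force: [-0.1, -0.3, -2.4]
gripper_width: 0.0414
```

drive_tool:
  commands:
    - [[0,0,0],[0,0,-0.001],0.02]
    - [[0,0,0],[0,0,-0.002],0.02]
    - [[0,0,0],[0,0,-0.002],0.02]

```text
time_s: 60.12
position: [0.626, 0.1135, 0.1206]
ee_rot: [0.0, 1.0, -0.03, 0.001]
ft_force: [-0.8, 0.7, 4.0]
gripper_width: 0.0415
```

drive_tool:
  commands:
    - [[0,0,0],[0,0,-0.001],0.02]
    - [[0,0,0],[0,0,-0.002],0.02]
    - [[0,0,0],[0,0,-0.002],0.02]

```text
time_s: 60.5
position: [0.6263, 0.1136, 0.1204]
ee_rot: [0.0, 1.0, -0.03, 0.002]
ft_force: [-4.9, 1.3, 16.2]
gripper_width: 0.0411
```

drive_tool:
  commands:
    - [[0,0,0],[0,0,0.002],0.045]
    - [[0,0,0],[0,0,0.002],0.06]
    - [[0,0,0],[0,0,0.002],0.062]
    - [[0,0,0],[0,0,0.03],0.062]
    - [[0,0,0],[0,0,0.08],0.065]
    - [[0,0,0],[0,0,0.13],0.065]
    - [[0,0,0],[-0.03,-0.06,0.15],0.065]
    - [[0,0,0],[-0.08,-0.1,0.15],0.065]

```text
time_s: 61.5
position: [0.552, 0.0172, 0.2685]
ee_rot: [0.001, 1.0, -0.03, 0.002]
ft_force: [0.5, -1.8, -0.4]
gripper_width: 0.0647
```

```bash
python3 look.py 17; python3 rot.py -92.9 0 0 .6288 -.109 .25; python3 - <<'E'
from h import *
for n in('top','scene'):
    D=np.load(f'pics/{n}17.npz');P=cloud(n,D['d']);x,y,z=np.moveaxis(P,-1,0)
    k=(z>.158)&(z<.19)&(x>.57)&(x<.69)&(y>-.2)&(y<-.06)
    print(n,k.sum(),P[k].mean(0) if k.sum() else '')
E
```

```text
t 61.5 pos [0.552  0.0172 0.2685] q [ 0.001  1.    -0.03   0.002] w 0.0647 F [ 0.5  -1.79 -0.43] M [-0.07 -0.02  0.  ]
top 292 px 164.0 167.0 [0.623 0.284 0.087] 0.123   cap [0.632 0.291] 0.021  rect [0.631 0.291] [0.059 0.06 ] 86.9
top 301 px 190.0 168.0 [0.621 0.193 0.086] 0.125   cap [0.628 0.198] 0.022  rect [0.627 0.197] [0.06  0.061] 86.0
top 217 px 335.0 169.0 [ 0.611 -0.322  0.089] 0.126   cap [ 0.616 -0.326] 0.021  rect [ 0.615 -0.326] [0.055 0.058] 87.5
scene 294 px 168.0 171.0 [ 0.622 -0.308  0.082] 0.118   cap [ 0.617 -0.323] 0.022  rect [ 0.607 -0.33 ] [0.083 0.077] 84.1
scene 1587 px 296.0 258.0 [0.641 0.222 0.082] 0.119   cap [0.631 0.207] 0.108  rect [0.631 0.208] [0.239 0.061] 87.2
t 61.6 pos [0.5485 0.0163 0.2678] q [ 0.001  1.    -0.031 -0.001] w 0.0651 F [ 0.43  0.49 -1.23] M [ 0.02 -0.01  0.01]
j [-0.19  0.37  1.28 -0.    1.49  1.45]
rotvec [ 0.001 -0.002  0.012] z [ 0. -0. -1.]
tcp [ 0.6288 -0.109   0.256 ] shift [ 0.0803 -0.1253 -0.0118]
top 75 [ 0.62826248 -0.10940908  0.17271924]
scene 104 [ 0.63218857 -0.10658174  0.16783329]
```

View pics/scene17.png

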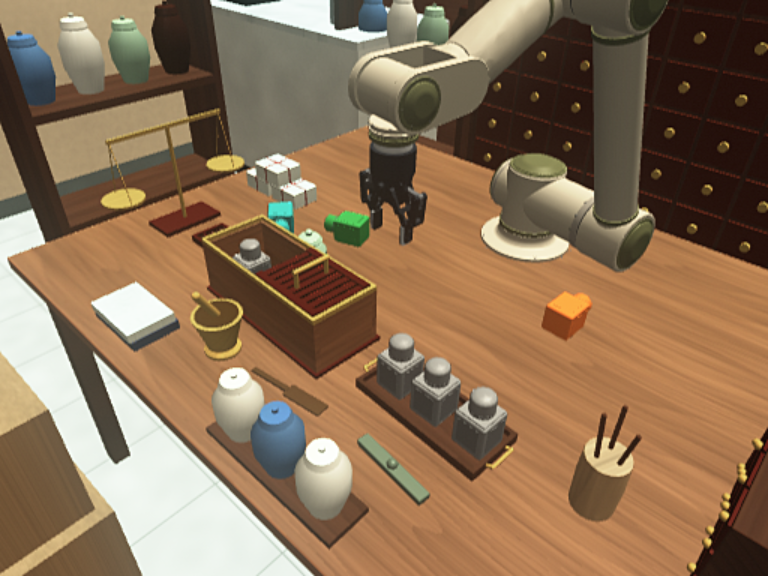

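drive_tool:
  commands:
    - [[0,0,0.012],[0.027,-0.042,0],0.06]
    - [[0,0,0.012],[0.054,-0.084,0],0.06]
    - [[0,0,0.012],[0.0805,-0.1255,0],0.06]
    - [[0,0,0.012],[0.0805,-0.1255,0],0.06]
    - [[0,0,0.012],[0.0805,-0.1255,-0.04],0.06]
    - [[0,0,0.012],[0.0805,-0.1255,-0.075],0.06]
    - [[0,0,0.012],[0.0805,-0.1255,-0.087],0.06]
    - [[0,0,0.012],[0.0805,-0.1255,-0.087],0.06]
  newtons: 40

```text
time_s: 62.6
position: [0.6327, -0.1062, 0.1809]
ee_rot: [0.0, 1.0, -0.023, 0.0]
ft_force: [0.2, -1.3, -0.2]
gripper_width: 0.0599
```

drive_tool:
  commands:
    - [[0,0,0],[0,0,0],0.0]
    - [[0,0,0],[0,0,0],0.0]
    - [[0,0,0],[0,0,0],0.0]
    - [[0,0,0],[0,0,0],0.0]
    - [[0,0,0],[0,0,0],0.0]

```text
time_s: 63.22
position: [0.6327, -0.1088, 0.1819]
ee_rot: [0.003, 1.0, -0.024, 0.001]
ft_force: [-1.9, -9.0, 2.3]
gripper_width: 0.0081
```

drive_tool:
  commands:
    - [[0,0,0],[-0.001,-0.015,0],0.0]
    - [[0,0,0],[-0.002,-0.035,0],0.0]
    - [[0,0,0],[-0.003,-0.055,0],0.0]
    - [[0,0,0],[-0.004,-0.075,0],0.0]
    - [[0,0,0],[-0.005,-0.095,0],0.0]
    - [[0,0,0],[-0.006,-0.115,0],0.0]
    - [[0,0,0],[-0.007,-0.135,0],0.0]
    - [[0,0,0],[-0.0075,-0.15,0],0.0]

```text
time_s: 64.22
position: [0.6251, -0.2582, 0.1818]
ee_rot: [0.001, 1.0, -0.024, 0.001]
ft_force: [0.1, 2.5, 6.4]
gripper_width: 0.0085
```

drive_tool:
  commands:
    - [[0,0,0],[-0.0005,-0.01,0],0.0]
    - [[0,0,0],[-0.001,-0.018,0],0.0]
    - [[0,0,0],[-0.0012,-0.024,0],0.0]
    - [[0,0,0],[-0.0012,-0.024,0],0.0]

```text
time_s: 64.72
position: [0.6238, -0.2825, 0.1819]
ee_rot: [0.001, 1.0, -0.024, 0.001]
ft_force: [1.3, -1.6, 5.9]
gripper_width: 0.0083
```

drive_tool:
  commands:
    - [[0,0,0],[-0.0002,-0.004,0],0.0]
    - [[0,0,0],[-0.0003,-0.007,0],0.0]
    - [[0,0,0],[-0.0003,-0.007,0],0.0]

```text
time_s: 65.1
position: [0.6235, -0.2888, 0.1819]
ee_rot: [0.001, 1.0, -0.024, 0.001]
ft_force: [-0.3, 1.2, 6.7]
gripper_width: 0.0087
```

drive_tool:
  commands:
    - [[0,0,0],[-0.0001,-0.002,0],0.0]
    - [[0,0,0],[-0.0002,-0.004,0],0.0]
    - [[0,0,0],[-0.0002,-0.004,0],0.0]

```text
time_s: 65.47
position: [0.6235, -0.2891, 0.1819]
ee_rot: [-0.002, 1.0, -0.023, 0.001]
ft_force: [-0.6, 16.3, 9.6]
gripper_width: 0.0082
```

drive_tool:
  commands:
    - [[0,0,0],[0,-0.001,0],0.0]
    - [[0,0,0],[0,-0.001,0],0.03]
    - [[0,0,0],[0,-0.001,0],0.05]
    - [[0,0,0],[0,-0.001,0],0.05]
    - [[0,0,0],[0,0.002,0],0.05]
    - [[0,0,0],[0,0.003,0.05],0.05]
    - [[0,0,0],[0,0.003,0.1],0.05]
    - [[0,0,0],[-0.03,0.06,0.12],0.05]

```text
time_s: 66.47
position: [0.5966, -0.2382, 0.3016]
ee_rot: [0.002, 1.0, -0.025, 0.003]
ft_force: [0.5, 2.3, -0.3]
gripper_width: 0.05
```

drive_tool:
  commands:
    - [[0,0,0],[-0.05,0.04,0],0.05]
    - [[0,0,0],[-0.1,0.08,0],0.05]
    - [[0,0,0],[-0.15,0.12,0],0.05]
    - [[0,0,0],[-0.18,0.16,0],0.05]
    - [[0,0,0],[-0.18,0.16,0],0.05]

```text
time_s: 67.1
position: [0.4135, -0.0737, 0.3001]
ee_rot: [0.001, 1.0, -0.023, 0.001]
ft_force: [1.7, -0.2, -0.3]
gripper_width: 0.0499
```

```bash
python3 look.py 18; python3 - <<'E'
from h import *
for n in('top','scene'):
    D=np.load(f'pics/{n}18.npz');P=cloud(n,D['d']);x,y,z=np.moveaxis(P,-1,0)
    k=(z>.158)&(z<.19)&(x>.57)&(x<.69)&(y>-.36)&(y<-.06)
    print(n,k.sum(),P[k].mean(0) if k.sum() else '')
E
```

```text
t 67.1 pos [ 0.4135 -0.0737  0.3001] q [ 0.001  1.    -0.023  0.001] w 0.0499 F [ 1.66 -0.23 -0.26] M [-0.04 -0.01  0.03]
top 294 px 164.0 167.0 [0.624 0.284 0.086] 0.122   cap [0.632 0.293] 0.022  rect [0.631 0.291] [0.061 0.061] 84.5
top 306 px 190.0 168.0 [0.621 0.193 0.086] 0.124   cap [0.628 0.198] 0.022  rect [0.627 0.197] [0.06  0.061] 86.6
top 301 px 213.0 169.0 [0.617 0.11  0.086] 0.126   cap [0.624 0.115] 0.022  rect [0.623 0.114] [0.06  0.061] 86.3
scene 1588 px 297.0 259.0 [0.641 0.224 0.082] 0.121   cap [0.63  0.208] 0.108  rect [0.632 0.206] [0.24  0.061] 86.9
top 80 [ 0.62079769 -0.28727369  0.17222709]
scene 95 [ 0.62237397 -0.28521928  0.16686325]
```

View pics/scene18.png

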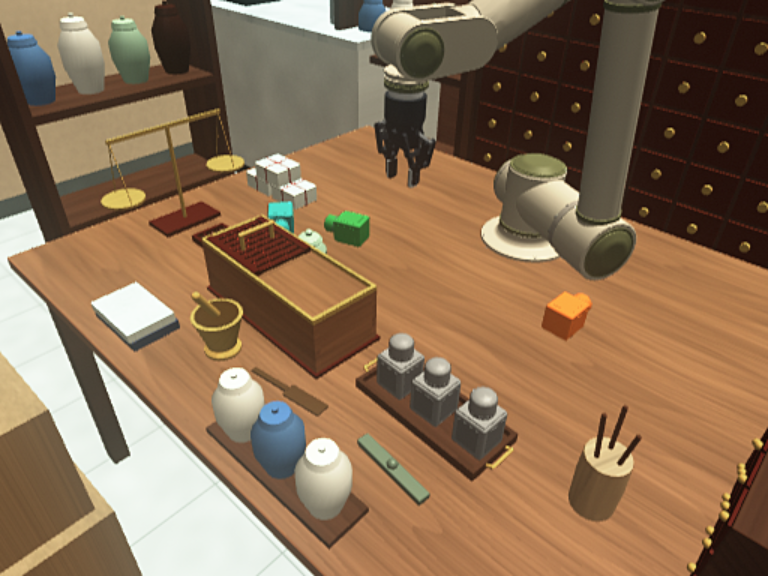

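View pics/top18.png

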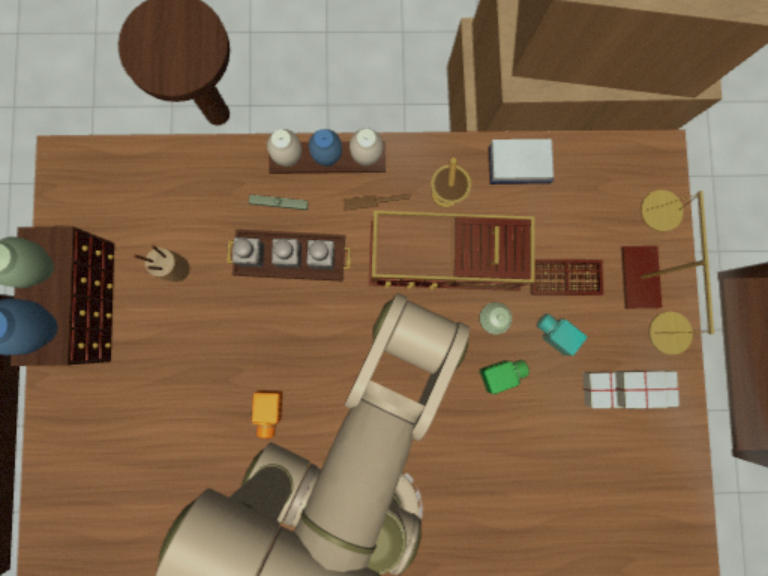

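```bash
python3 -c "
from station import bot
print(bot.finish_job())"
```

```text
the job is handed in; nothing more can be done
None
```

The job is handed in at about 67 s of the 210 s allowed. Four caddies were present: one is full and stands in the stock chest's well, and three are empty and stand in the refill tray.

- **Weights:** The full caddy pulled about 4.4 N on the wrist. The three empty ones averaged about 1.9–2.4 N, with single readings noisy by about 1 N.
- **Toppled caddies:** Two were lying on a side, one full and one empty. I stood both up on the counter first, then gripped them again from above and set each one down until the force showed contact.
- **Door:** I slid it right back to its stop before placing anything, and shut it last. It met the shut stop at 16 N after 0.181 m of travel. After I let go, both cameras put the handle within about 2 mm of that position.
- **Final pictures:** The three caddies stand upright in the tray and the door is shut over the well. The other things on the counter, including the coloured look-alikes, look unmoved. The caddy in the well was last seen upright before the door closed.
- **Unexplained shift:** The caddy at the +y end of the tray moved about 8 mm in +y between two pictures. This may have been the announced knock. It still stands upright inside the rim.

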